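# Tighten the cover of the leak-test pot crosswise

## Task

The clear cover of the leak-test pot lies loose on its seal ring: tighten its four brass hand nuts clockwise, a third to half a turn each, working crosswise between opposite nuts and not round the edge, so that the cover goes down evenly. Stop by feel: in the end every nut shall be properly snug and the cover fully home on its spacers all round, but no nut may ever be overtightened, or the cover cracks. Let go, and leave the things standing beside the pot where they are.

Things in the scene. Friction and masses are not known exactly. Their poses are not given: they have to be found in the camera images.
- chamber: leak-test pot: square aluminium block 120 x 120 x 46 mm, blue band round its foot, fixed to the bench, small gauge on its far face, hose barb on its left; origin at the centre of its underside, z up. Four steel studs stand 46 mm in x and y from the middle. A thick red seal ring lies on its top; round each stud lies a steel spacer ring, the cover's hard stop; the four are equally high, 4.0 to 5.6 mm from set to set
- cover: clear glass cover 120 x 120 x 12 mm floating on the soft red seal ring (2.5 N per mm in all), 2 to 4 mm above the four steel spacers; origin at the centre of its underside, z up. It rocks by up to 2 degrees when one corner is drawn down, and lies level again when the opposite corner follows. Fully home it rests hard on all four spacers
- nut_1: round knurled brass hand nut, far left (its +x, +y corner) of the pot seen from the robot, opposite nut_3; origin at the centre of its underside, z is its axis; grip 40 mm in diameter from 5 to 26 mm above the origin; 28 mm high; a stud end stands out of its top by 4 to 12 mm. Steep thread: it goes down 12 mm per turn (1.9 mm per rad). It starts 0.2 to 1.4 mm above the cover
- nut_1_turn (a joint): turn of nut_1 (rad), growing clockwise seen from above (tightening). Starts at -0.3 to 0.3; snug at 1.8 to 2.9, unknown beforehand, alike for all four within 0.2. Drags with 0.12 Nm; once the cover sits on its spacer this climbs in 0.4 rad to 0.8 Nm, where the glass cracks; 0.35 to 0.6 Nm (while turning; less at rest) is snug. Fingers gripping with 14 N slip round at about 0.5 Nm. Stays where left
- nut_2: round knurled brass hand nut, far right (+x, -y) of the pot seen from the robot, opposite nut_4; origin at the centre of its underside, z is its axis; grip 40 mm in diameter from 5 to 26 mm above the origin; 28 mm high; a stud end stands out of its top by 4 to 12 mm. Steep thread: it goes down 12 mm per turn (1.9 mm per rad). It starts 0.2 to 1.4 mm above the cover
- nut_2_turn (a joint): turn of nut_2 (rad), growing clockwise seen from above (tightening). Starts at -0.3 to 0.3; snug at 1.8 to 2.9, unknown beforehand, alike for all four within 0.2. Drags with 0.12 Nm; once the cover sits on its spacer this climbs in 0.4 rad to 0.8 Nm, where the glass cracks; 0.35 to 0.6 Nm (while turning; less at rest) is snug. Fingers gripping with 14 N slip round at about 0.5 Nm. Stays where left
- nut_3: round knurled brass hand nut, near right (-x, -y) of the pot seen from the robot, opposite nut_1; origin at the centre of its underside, z is its axis; grip 40 mm in diameter from 5 to 26 mm above the origin; 28 mm high; a stud end stands out of its top by 4 to 12 mm. Steep thread: it goes down 12 mm per turn (1.9 mm per rad). It starts 0.2 to 1.4 mm above the cover
- nut_3_turn (a joint): turn of nut_3 (rad), growing clockwise seen from above (tightening). Starts at -0.3 to 0.3; snug at 1.8 to 2.9, unknown beforehand, alike for all four within 0.2. Drags with 0.12 Nm; once the cover sits on its spacer this climbs in 0.4 rad to 0.8 Nm, where the glass cracks; 0.35 to 0.6 Nm (while turning; less at rest) is snug. Fingers gripping with 14 N slip round at about 0.5 Nm. Stays where left
- nut_4: round knurled brass hand nut, near left (-x, +y) of the pot seen from the robot, opposite nut_2; origin at the centre of its underside, z is its axis; grip 40 mm in diameter from 5 to 26 mm above the origin; 28 mm high; a stud end stands out of its top by 4 to 12 mm. Steep thread: it goes down 12 mm per turn (1.9 mm per rad). It starts 0.2 to 1.4 mm above the cover
- nut_4_turn (a joint): turn of nut_4 (rad), growing clockwise seen from above (tightening). Starts at -0.3 to 0.3; snug at 1.8 to 2.9, unknown beforehand, alike for all four within 0.2. Drags with 0.12 Nm; once the cover sits on its spacer this climbs in 0.4 rad to 0.8 Nm, where the glass cracks; 0.35 to 0.6 Nm (while turning; less at rest) is snug. Fingers gripping with 14 N slip round at about 0.5 Nm. Stays where left
- oil_can: brass oil can 55 x 55 x 120 mm standing to the right of the pot; origin at the centre of its underside; leave it alone
- ink_tin: round tin with green lid, 64 mm across and 26 mm high, beyond the oil can; origin at the centre of its underside; leave it alone
- marker_red: red and white marker pen 138 x 20 x 18 mm lying to the left of the pot; origin below its middle; leave it alone

How it is judged (in metres and radians):
On the way, in this order (a step that is already met when the one before it is completed fails the run):
1. two opposite nuts are well on their way down ((value of joint each of nut_1_turn, nut_3_turn above 0.8 rad or value of joint each of nut_2_turn, nut_4_turn above 0.8 rad)), for 0.1 s.
2. all four nuts are snug on the cover (contact force between each of nut_1, nut_2, nut_3, nut_4 and cover above 20 N), for 0.2 s.
At the end, for the whole second after the job is handed in: each of the four nuts presses on the cover with 20 to 80 N, the cover is fully home on its spacers (its underside less than 52.5 mm above the pot's foot, tilted by less than 0.01 rad) and at rest (all of step 2 and contact force between each of nut_1, nut_2, nut_3, nut_4 and cover below 80 N and z of cover in the frame of chamber below 0.0525 m and angle between cover's own z axis and vertical below 0.01 rad and linear speed of cover below 0.01 m/s); the robot touches nothing.
It fails at once if a nut is overtightened: it presses on the cover with more than 80 N (contact force between any of nut_1, nut_2, nut_3, nut_4 and cover above 80 N).
It fails at once if two neighbouring nuts are tightened (turned past 0.8 rad) while both nuts opposite them are still loose (below 0.4 rad) ((value of joint each of nut_1_turn, nut_2_turn above 0.8 rad and value of joint each of nut_3_turn, nut_4_turn below 0.4 rad) or (value of joint each of nut_2_turn, nut_3_turn above 0.8 rad and value of joint each of nut_4_turn, nut_1_turn below 0.4 rad) or (value of joint each of nut_3_turn, nut_4_turn above 0.8 rad and value of joint each of nut_1_turn, nut_2_turn below 0.4 rad) or (value of joint each of nut_4_turn, nut_1_turn above 0.8 rad and value of joint each of nut_2_turn, nut_3_turn below 0.4 rad)).
It fails at once if a thing beside the pot is moved by more than 30 mm or tipped (distance of any of oil_can, ink_tin, marker_red from where it was at the start of the episode above 0.03 m or angle between oil_can's own z axis and vertical above 0.5 rad).
It also fails if it takes over 72 s, if anything falls off the work surface, if the arm or the gripper's body presses on something with over 40 N, if the wrist force passes 120 N, or if a joint passes its speed limit or range.

## Robot

A 6-joint arm with a two-finger parallel gripper is mounted at the origin on a cart in front of the work surface, level with it; the furniture and walls round the work are solid. World frame = base frame: x ahead of the robot, y to its left, z up, the work surface at z = 0. Lengths are in mm, angles in rad, forces in N, time in s.
With the tool pointing down it reaches from about 275 to 1000 mm from the base axis. Payload 8.4 kg.
Tool frame: the origin (TCP) lies midway between the tips of the shut fingers; the grasp point (between the pads) lies 19 mm behind it; z points along the fingers, y is the direction in which the jaws open and shut (so a half turn about z gives the same grasp; the last joint's range is limited). The gripper opens to 85 mm and grips with 20 to 120 N. Pads are 22 mm wide; open, the fingers measure 114 mm over their backs; the gripper's body (76 mm by 85 mm) begins 54 mm behind the grasp point. The pads swing forward as they close: fully open they stand 13 mm farther back than shut.
Start: joints at [-1.15, 0.353, 1.633, -0, 1.155, -0.002], TCP at [256.446, -569.968, 231.281] pointing down, gripper open.
Joint ranges: [-2.63, 2.63], [-0.92, 2.1], [0.06, 2.66], [-1.3, 4.44], [0, 2.69], [-3.02, 3.02]. Speed limits (rad/s): [2.22, 2.22, 2.79, 3.14, 3.14, 3.14].

## Interface

Orientations are given as [roll, pitch, yaw] about the fixed x, y, z axes, in that order (R = Rz(yaw) Ry(pitch) Rx(roll)).
In Python, from rig import * gives the robot as it stands.
- The arm moves only by the tool play_rows, never from a script. Its argument "moves" is a list of rows, each a list of 3 entries, a list of its own where there are three numbers: the shift along the tool's x, y, z in m, then the turn, a rotation vector about the tool's x, y, z in rad, then the opening in per cent of the stroke, from 0 (shut) to 100 (fully open). In form: [[[x, y, z], [rx, ry, rz], fingers], ...]. A call has 1 to 20 rows; each row shifts and turns the commanded pose from where the row before left it, along the tool's axes as they then stand; what a row does not reach is not made up. A row lasts 1/10 s, in which the tool goes at most 50 mm and 8.59 degrees, less where a joint would pass 70% of its speed; a pose out of reach is approached as far as the arm can. A call is refused whole if a number of a shift passes 0.05 or a number of a turn 0.15, either way. A call with a gripper value outside its range is refused whole. The fingers move at their own pace and stop on an object; "squeeze" is the grip in N (left out, the last holds). Time passes only in rows, so rows that do not move let the fingers close. It gives the time, the measured TCP pose, the force and the opening at its end, in the units of the state.
- sense(): the state, without advancing time (a new reading comes with each control period).
- grab_frame(name): name is "scene" or "top" or "wrist"; returns a dict with "pixels" (400x640x3 uint8, red, green, blue), "intrinsics" (3x3 intrinsics, pixels), "R" (3x3) and "t" (3): a world point X has camera coordinates R X + t. Camera axes: x right, y down, z forward; pixel columns grow to the right and rows downward; lengths in mm; the calibration is good to about 2 mm. A picture is of the moment at which its call begins. There is no depth.
- sign_off(): hands the job in, once; it reports no verdict.
The state is a dict: "clock": time; "qpos": joint angles; "qvel": joint speeds; "joint_efforts": joint torques, N m; "eef_pos": TCP position; "tcp_rot": TCP orientation; "contact_force": force on the tool from outside, world axes, zero at the start; "wrist_torque": the same for the moment, N m; "opening": opening from 0.0 (shut) to 1.0 (fully open).
Only numpy, scipy, OpenCV 4.12 (cv2) and the standard library are available. Lean on these libraries where they do the work, as an engineer would, in place of code of your own. Each camera call takes 0.05 s, during which the arm holds its last target. There are 200 camera calls.

## Working session

There is one attempt and no reset: what is moved stays moved. The work goes in short steps, Python scripts to look and compute and a tool call to move; the robot and the scene stay as the last step left them, time stands still between calls to the robot, and variables do not carry over. Pictures are saved under pics/ and viewed, about 8 in all and at most 12, crops included, and the job is handed in when it is done.

Besides the shell and the picture viewer there is one more tool, called as a command line: name --argument value ..., lists and objects as JSON in quotes. play_rows: Moves the arm, as the interface text tells. Its arguments: {"type":"object","properties":{"moves":{"type":"array"},"squeeze":{"type":"number"}},"required":["moves"]}

```bash
ls; mkdir -p pics; python3 - <<'E'
from rig import *
import cv2
s=sense();print(s)
for n in("scene","top"):
    f=grab_frame(n);cv2.imwrite(f"pics/{n}0.png",f["pixels"][:,:,::-1]);print(n,f["intrinsics"],f["R"],f["t"])
E
```

```text
pics
{'clock': 0.0, 'qpos': array([-1.15040478e+00,  3.53665496e-01,  1.63411289e+00,  1.88745652e-05,
        1.15521540e+00, -2.38951367e-03]), 'qvel': array([ 1.49933552e-06,  4.52644652e-04, -1.51193550e-03,  6.07855230e-04,
       -1.46482476e-03,  6.55033247e-05]), 'joint_efforts': array([-9.95252558e-04, -6.05247474e+01, -3.42056394e+01,  3.69322015e-05,
        9.52644245e-03,  2.44294398e-05]), 'eef_pos': array([ 256.25600082, -569.53553923,  230.55994394]), 'tcp_rot': array([-3.14019157e+00, -2.06052736e-05,  4.22773416e-01]), 'contact_force': array([-0.5119432 , -0.87810257, -0.14545787]), 'wrist_torque': array([0.08733913, 0.00178217, 0.01178538]), 'opening': 0.9968118035045469}
scene [[473.436031     0.         320.06832271]
 [  0.         473.436031   203.67641982]
 [  0.           0.           1.        ]] [[-0.88606074 -0.46343334  0.01122089]
 [-0.3445929   0.64226676 -0.68465258]
 [ 0.31008403 -0.6105104  -0.72878319]] [538.55485143 263.78991795 731.94699781]
top [[408.00802391   0.         324.5987375 ]
 [  0.         408.00802391 204.70992894]
 [  0.           0.           1.        ]] [[ 0.00284077 -0.99991752 -0.0125257 ]
 [-0.99085294 -0.00112465 -0.13494143]
 [ 0.13491622  0.01279446 -0.9907744 ]] [  1.53128294 595.56437575 917.52410442]
```

View pics/scene0.png

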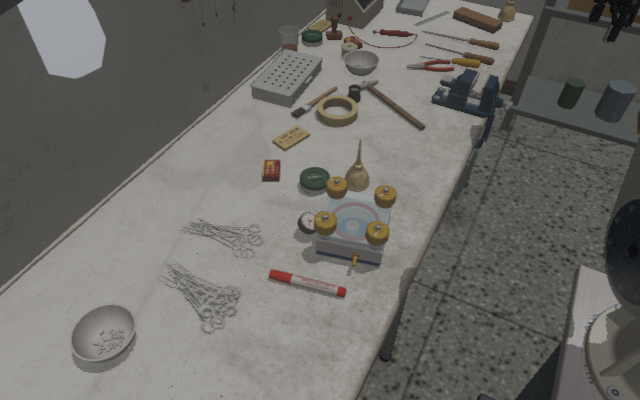

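View pics/top0.png

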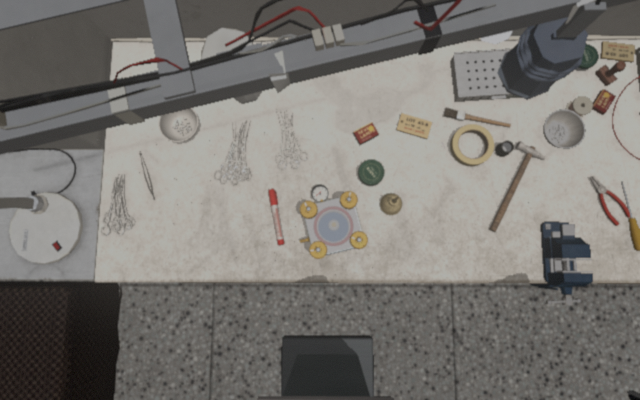

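The pictures show the pot with nuts in the top view at about nut_1 (308,209), nut_2 (348,200), nut_3 (359,240) and nut_4 (318,249). The oil can is at (391,203), the ink tin at (371,172) and the pen at (276,217). I'll enlarge both views to read them more closely.

```bash
python3 - <<'E'
import cv2,numpy as np
a=cv2.imread("pics/top0.png")[180:270,280:380];b=cv2.imread("pics/scene0.png")[165:275,295:405]
a=cv2.resize(a,(400,360),interpolation=cv2.INTER_CUBIC);b=cv2.resize(b,(400,400),interpolation=cv2.INTER_CUBIC)
c=np.zeros((400,800,3),np.uint8);c[:360,:400]=a;c[:,400:]=b
cv2.imwrite("pics/c.png",c)
E
```

```text
(no output)
```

View pics/c.png

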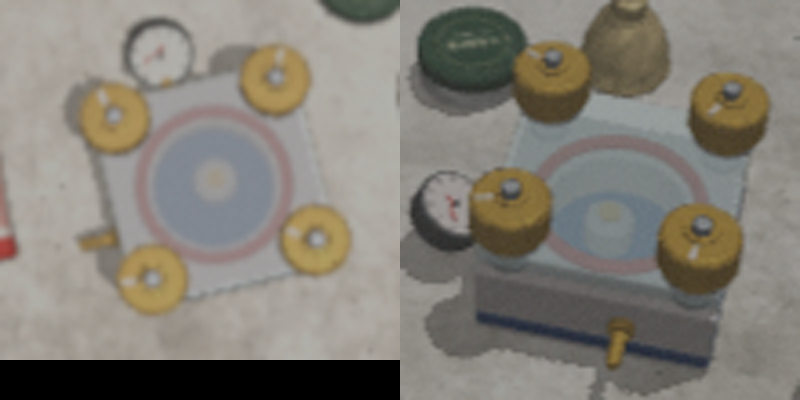

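```bash
cat > h.py <<'E'
from rig import *
import numpy as np
from scipy.optimize import least_squares
from scipy.spatial.transform import Rotation as Ro
C=np.array([[46,46],[46,-46],[-46,-46],[-46,46.]])
def nuts(p):
    c,s=np.cos(p[2]),np.sin(p[2]);return C@np.array([[c,s],[-s,c]])+p[:2]
def proj(f,X):
    q=X@f["R"].T+f["t"];return (q@f["intrinsics"].T)[:,:2]/q[:,2:]
E
python3 - <<'E'
from h import *
ft=grab_frame("top");fs=grab_frame("scene")
T=np.array([[114,118],[275,79],[316,240],[153,279]])/4+[280,180]-.4
S=(np.array([[511,196],[553,62],[731,96],[702,233]])-[400,0])/3.636+[295,165]-.4
def res(p,s=True):
    X=np.c_[nuts(p),np.full(4,p[3])]
    a=(proj(ft,X)-T).ravel()
    return np.r_[a,(proj(fs,X)-S).ravel(),(p[3]-95)/4]
r=least_squares(res,[550,0,.2,95]);print(r.x,r.fun.round(2));print(nuts(r.x))
E
```

```text
[ 5.45067869e+02 -1.68955762e+01  2.39388169e-01  9.36907926e+01] [-0.08 -0.18  0.02 -0.14 -0.05  0.02 -0.18  0.2   0.01 -0.37 -0.02  0.59
  0.09  0.05  0.08 -0.41 -0.33]
[[578.84911668  38.69963345]
 [600.66307912 -50.67682342]
 [511.28662224 -72.49078585]
 [489.47265981  16.88567102]]
```

```bash
cat >> h.py <<'E'
P=np.array([545.07,-16.9,.2394])
def rel(x,y):
    s=sense();R=Ro.from_euler('xyz',s["tcp_rot"]).as_matrix()
    d=np.array([x,y,s["eef_pos"][2]])-s["eef_pos"];return R.T@d
def show():
    s=sense();print(s["clock"].__round__(2),s["eef_pos"].round(1),s["tcp_rot"].round(3),"q6",s["qpos"][5].round(2),"F",s["contact_force"].round(1),"M",s["wrist_torque"].round(3),"o",round(s["opening"],3))
E
python3 - <<'E'
from h import *
show();print(rel(*nuts(P)[0]))
f=grab_frame("top")
import cv2
# oil can base approx from scene: report ground point of top pixel 391,205 at z=60
for px,z in(((391,205),60),((371,172),26)):
    d=f["R"].T@np.linalg.inv(f["intrinsics"])@[*px,1];o=-f["R"].T@f["t"];print(o+d*(z-o[2])/d[2])
E
```

```text
0.2 [ 256.3 -569.7  230.8] [-3.141  0.     0.423] q6 -0.0 F [ 0.1  0.5 -0.4] M [-0.046  0.01  -0.044] o 0.999
[ 5.43783953e+02 -4.22502745e+02  3.61594943e-01]
[ 592.38958702 -149.89256747   60.        ]
[ 677.07583651 -108.52779548   26.        ]
```

play_rows --moves '[[[0.032, -0.0249, 0.004], [0, 0, 0], 75], [[0.032, -0.0249, 0.004], [0, 0, 0], 75], [[0.032, -0.0249, 0.004], [0, 0, 0], 75], [[0.032, -0.0249, 0.004], [0, 0, 0], 75], [[0.032, -0.0249, 0.004], [0, 0, 0], 75], [[0.032, -0.0249, 0.004], [0, 0, 0], 75], [[0.032, -0.0249, 0.004], [0, 0, 0], 75], [[0.032, -0.0249, 0.004], [0, 0, 0], 75], [[0.032, -0.0249, 0.004], [0, 0, 0], 75], [[0.032, -0.0249, 0.004], [0, 0, 0], 75], [[0.032, -0.0249, 0.004], [0, 0, 0], 75], [[0.032, -0.0249, 0.004], [0, 0, 0], 75], [[0.032, -0.0249, 0.004], [0, 0, 0], 75], [[0.032, -0.0249, 0.004], [0, 0, 0], 75], [[0.032, -0.0249, 0.004], [0, 0, 0], 75], [[0.032, -0.0249, 0.004], [0, 0, 0], 75], [[0.032, -0.0249, 0.004], [0, 0, 0], 75], [[0, 0, 0.01], [0, 0, -0.15], 75], [[0, 0, 0.01], [0, 0, -0.15], 75], [[0, 0, 0.01], [0, 0, -0.15], 75]]' --squeeze 20

```text
clock: 2.25
eef_pos: [578.9, 39.9, 132.8]
tcp_rot: [-3.141, 0.0, 0.88]
contact_force: [-1.1, 0.0, 0.7]
opening: 0.751
```

```bash
python3 - <<'E'
from h import *
import cv2
show();print(rel(*nuts(P)[0]))
f=grab_frame("wrist");cv2.imwrite("pics/w0.png",f["pixels"][:,:,::-1])
X=np.c_[nuts(P),np.full(4,93.7)];print(proj(f,X).round(0));print(-f["R"].T@f["t"])
E
```

```text
2.25 [578.9  39.9 132.8] [-3.141  0.     0.88 ] q6 0.76 F [-1.1  0.   0.7] M [-0.018 -0.01  -0.005] o 0.751
[-9.15333334e-01  7.15230808e-01  2.48797481e-05]
[[317. 232.]
 [438. 316.]
 [345. 411.]
 [229. 342.]]
[625.5140533   95.98411979 274.8493381 ]
```

View pics/w0.png

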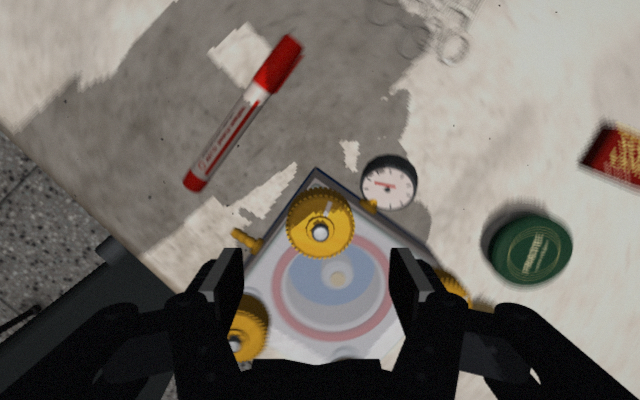

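play_rows --moves '[[[-0.0009, 0.0007, 0.02], [0, 0, 0], 75], [[0, 0, 0.02], [0, 0, 0], 70], [[0, 0, 0.017], [0, 0, 0], 65], [[0, 0, 0.01], [0, 0, 0], 60], [[0, 0, 0], [0, 0, 0], 40], [[0, 0, 0], [0, 0, 0], 20], [[0, 0, 0], [0, 0, 0], 20]]' --squeeze 20

```text
clock: 3.0
eef_pos: [579.2, 37.1, 65.7]
tcp_rot: [3.14, 0.001, 0.872]
contact_force: [6.1, -6.3, -17.8]
opening: 0.462
```

```bash
python3 - <<'E'
from h import *
show()
E
```

```text
3.0 [579.2  37.1  65.7] [3.14e+00 1.00e-03 8.72e-01] q6 0.76 F [  6.1  -6.3 -17.8] M [-0.894 -0.898  0.083] o 0.462
```

play_rows --moves '[[[0, 0.0015, 0], [0, 0, 0], 20], [[0, 0, 0], [0, 0, 0], 20]]'

```text
clock: 3.2
eef_pos: [579.3, 37.0, 65.7]
tcp_rot: [-3.14, 0.001, 0.872]
contact_force: [3.1, -0.3, -16.3]
opening: 0.462
```

```bash
python3 - <<'E'
from h import *
show()
E
```

```text
3.2 [579.3  37.   65.7] [-3.14e+00  1.00e-03  8.72e-01] q6 0.76 F [  3.1  -0.3 -16.3] M [-0.052 -0.268  0.109] o 0.462
```

play_rows --moves '[[[0, 0, 0.0005], [0, 0, 0.06], 20], [[0, 0, 0.0003], [0, 0, 0.12], 20], [[0, 0, 0.00023], [0, 0, 0.12], 20], [[0, 0, 0.00023], [0, 0, 0.12], 20]]'

```text
clock: 3.6
eef_pos: [579.2, 37.2, 64.8]
tcp_rot: [-3.141, 0.001, 0.447]
contact_force: [0.1, 0.9, -11.6]
opening: 0.455
```

```bash
python3 - <<'E'
from h import *
show()
E
```

```text
3.6 [579.2  37.2  64.8] [-3.141e+00  1.000e-03  4.470e-01] q6 1.18 F [  0.1   0.9 -11.6] M [0.222 0.094 0.116] o 0.455
```

play_rows --moves '[[[0, 0, 0.00023], [0, 0, 0.12], 20], [[0, 0, 0.00023], [0, 0, 0.12], 20], [[0, 0, 0.00023], [0, 0, 0.12], 20], [[0, 0, 0.00023], [0, 0, 0.12], 20], [[0, 0, 0.00023], [0, 0, 0.12], 20], [[0, 0, 0.00023], [0, 0, 0.12], 20], [[0, 0, 0.00023], [0, 0, 0.12], 20]]'

```text
clock: 4.3
eef_pos: [579.2, 37.8, 63.2]
tcp_rot: [-3.141, 0.001, -0.393]
contact_force: [-0.1, 4.0, -11.0]
opening: 0.459
```

```bash
python3 - <<'E'
from h import *
show()
s=sense();p=s["eef_pos"][:2];n=nuts(P);print(n[0]-p)
for k in(1,2,3):
  R=Ro.from_euler('xyz',s["tcp_rot"]).as_matrix();d=np.r_[n[k]-n[0],0];print(k+1,R.T@d)
E
```

```text
4.3 [579.2  37.8  63.2] [-3.141e+00  1.000e-03 -3.930e-01] q6 2.02 F [ -0.1   4.  -11. ] M [ 0.723 -0.186  0.14 ] o 0.459
[-0.39884293  0.92731649]
2 [54.36846519 74.21631471 -0.09286702]
3 [-1.98477831e+01  1.28584857e+02  7.60952772e-03]
4 [-74.21624832  54.36854228   0.10047655]
```

play_rows --moves '[[[0, 0, 0], [0, 0, 0], 75], [[0, 0, -0.001], [0, 0, 0], 75], [[0, 0, -0.015], [0, 0, -0.15], 75], [[0, 0, -0.018], [0, 0, -0.15], 75], [[0, 0, -0.018], [0, 0, -0.15], 75], [[-0.018, 0.0271, 0], [0, 0, 0], 75], [[-0.018, 0.0271, 0], [0, 0, 0], 75], [[-0.018, 0.0271, 0], [0, 0, 0], 75], [[-0.018, 0.0271, 0], [0, 0, 0], 75], [[0, 0, 0], [0, 0, -0.14], 75], [[0, 0, 0], [0, 0, -0.14], 75], [[0, 0, 0], [0, 0, -0.14], 75], [[0, 0, 0], [0, 0, -0.14], 75], [[0, 0, 0], [0, 0, -0.14], 75], [[0, 0, 0], [0, 0, -0.14], 75]]'

```text
clock: 5.8
eef_pos: [515.7, -75.8, 116.5]
tcp_rot: [3.14, -0.001, 0.911]
contact_force: [0.8, 0.5, -0.1]
opening: 0.749
```

```bash
sed -i 's/^P=.*/P=np.array([545.2,-17.7,.2394])/' h.py; python3 - <<'E'
from h import *
show();print(rel(*nuts(P)[2]))
E
```

```text
5.8 [515.7 -75.8 116.5] [ 3.14e+00 -1.00e-03  9.11e-01] q6 0.51 F [ 0.8  0.5 -0.1] M [ 0.029 -0.001  0.029] o 0.749
[-0.62791761 -4.90909175 -0.00946751]
```

play_rows --moves '[[[-0.0006, -0.0049, 0.0], [0, 0, 0], 75], [[0, 0, 0.017], [0, 0, 0], 70], [[0, 0, 0.017], [0, 0, 0], 65], [[0, 0, 0.016], [0, 0, 0], 60], [[0, 0, 0], [0, 0, 0], 40], [[0, 0, 0], [0, 0, 0], 20], [[0, 0, 0], [0, 0, 0], 20]]'

```text
clock: 6.5
eef_pos: [511.7, -73.9, 65.2]
tcp_rot: [3.139, -0.0, 0.901]
contact_force: [8.4, -6.1, -23.4]
opening: 0.457
```

```bash
python3 - <<'E'
from h import *
show()
E
```

```text
6.5 [511.7 -73.9  65.2] [ 3.139 -0.     0.901] q6 0.53 F [  8.4  -6.1 -23.4] M [-1.114 -1.239  0.089] o 0.457
```

play_rows --moves '[[[0, 0.0018, 0.0003], [0, 0, 0], 20], [[0, 0, 0.0006], [0, 0, 0.06], 20], [[0, 0, 0.0004], [0, 0, 0.12], 20], [[0, 0, 0.00023], [0, 0, 0.12], 20], [[0, 0, 0.00023], [0, 0, 0.12], 20]]'

```text
clock: 7.0
eef_pos: [511.7, -73.9, 64.2]
tcp_rot: [-3.141, 0.0, 0.476]
contact_force: [-0.9, 0.9, -4.6]
opening: 0.46
```

```bash
python3 - <<'E'
from h import *
show()
E
```

```text
7.0 [511.7 -73.9  64.2] [-3.141  0.     0.476] q6 0.95 F [-0.9  0.9 -4.6] M [0.208 0.014 0.167] o 0.46
```

play_rows --moves '[[[0, 0, 0.00023], [0, 0, 0.12], 20], [[0, 0, 0.00023], [0, 0, 0.12], 20], [[0, 0, 0.00023], [0, 0, 0.12], 20], [[0, 0, 0.00023], [0, 0, 0.12], 20], [[0, 0, 0.00023], [0, 0, 0.12], 20], [[0, 0, 0.00023], [0, 0, 0.12], 20], [[0, 0, 0.00023], [0, 0, 0.12], 20]]'

```text
clock: 7.7
eef_pos: [511.6, -73.5, 62.6]
tcp_rot: [-3.141, 0.001, -0.364]
contact_force: [-0.4, 4.4, -4.4]
opening: 0.459
```

```bash
python3 - <<'E'
from h import *
show()
E
```

```text
7.7 [511.6 -73.5  62.6] [-3.141e+00  1.000e-03 -3.640e-01] q6 1.79 F [-0.4  4.4 -4.4] M [0.711 0.024 0.189] o 0.459
```

play_rows --moves '[[[0, 0, 0], [0, 0, 0], 75], [[0, 0, -0.001], [0, 0, 0], 75], [[0, 0, -0.015], [0, 0, -0.15], 75], [[0, 0, -0.018], [0, 0, -0.15], 75], [[0, 0, -0.018], [0, 0, -0.15], 75], [[0.0302, -0.0052, 0], [0, 0, 0], 75], [[0.0302, -0.0052, 0], [0, 0, 0], 75], [[0.0302, -0.0052, 0], [0, 0, 0], 75], [[0, 0, 0], [0, 0, -0.14], 75], [[0, 0, 0], [0, 0, -0.14], 75], [[0, 0, 0], [0, 0, -0.14], 75], [[0, 0, 0], [0, 0, -0.14], 75], [[0, 0, 0], [0, 0, -0.14], 75], [[0, 0, 0], [0, 0, -0.14], 75]]'

```text
clock: 9.1
eef_pos: [601.1, -50.3, 114.7]
tcp_rot: [3.141, -0.0, 0.941]
contact_force: [0.1, -0.5, -0.3]
opening: 0.748
```

```bash
sed -i 's/^P=.*/P=np.array([545.4,-18.1,.2394])/' h.py; python3 - <<'E'
from h import *
show();print(rel(*nuts(P)[1]))
E
```

```text
9.1 [601.1 -50.3 114.7] [ 3.141 -0.     0.941] q6 0.54 F [ 0.1 -0.5 -0.3] M [-0.01  -0.033 -0.015] o 0.748
[-1.34596741e+00  8.14222953e-01  1.93831762e-04]
```

play_rows --moves '[[[-0.0013, 0.0008, 0.005], [0, 0, 0], 75], [[0, 0, 0.015], [0, 0, 0], 70], [[0, 0, 0.015], [0, 0, 0], 65], [[0, 0, 0.014], [0, 0, 0], 60], [[0, 0, 0], [0, 0, 0], 40], [[0, 0, 0], [0, 0, 0], 20], [[0, 0, 0], [0, 0, 0], 20]]'

```text
clock: 9.8
eef_pos: [600.8, -52.6, 62.8]
tcp_rot: [3.141, 0.001, 0.933]
contact_force: [7.9, -6.6, -20.8]
opening: 0.461
```

```bash
python3 - <<'E'
from h import *
show()
E
```

```text
9.8 [600.8 -52.6  62.8] [3.141e+00 1.000e-03 9.330e-01] q6 0.55 F [  7.9  -6.6 -20.8] M [-0.974 -1.217  0.095] o 0.461
```

play_rows --moves '[[[0, 0.0018, 0.0003], [0, 0, 0], 20], [[0, 0, 0.0006], [0, 0, 0.06], 20], [[0, 0, 0.0004], [0, 0, 0.12], 20], [[0, 0, 0.00023], [0, 0, 0.12], 20], [[0, 0, 0.00023], [0, 0, 0.12], 20], [[0, 0, 0.00023], [0, 0, 0.12], 20], [[0, 0, 0.00023], [0, 0, 0.12], 20]]'

```text
clock: 10.5
eef_pos: [600.4, -52.2, 61.4]
tcp_rot: [-3.14, 0.004, 0.267]
contact_force: [-1.7, 2.9, -8.2]
opening: 0.461
```

```bash
python3 - <<'E'
from h import *
show()
E
```

```text
10.5 [600.4 -52.2  61.4] [-3.14   0.004  0.267] q6 1.21 F [-1.7  2.9 -8.2] M [0.599 0.255 0.221] o 0.461
```

play_rows --moves '[[[0, 0, 0.00023], [0, 0, 0.12], 20], [[0, 0, 0.00023], [0, 0, 0.12], 20], [[0, 0, 0.00023], [0, 0, 0.12], 20], [[0, 0, 0.00023], [0, 0, 0.12], 20], [[0, 0, 0.00023], [0, 0, 0.12], 20]]'

```text
clock: 11.0
eef_pos: [600.4, -51.7, 60.6]
tcp_rot: [-3.141, 0.004, -0.333]
contact_force: [-3.1, 4.9, -3.6]
opening: 0.461
```

```bash
python3 - <<'E'
from h import *
show()
E
```

```text
11.0 [600.4 -51.7  60.6] [-3.141  0.004 -0.333] q6 1.81 F [-3.1  4.9 -3.6] M [1.206 0.604 0.446] o 0.461
```

play_rows --moves '[[[0, 0, -0.002], [0, 0, 0], 20], [[0, 0, 0], [0, 0, 0], 20]]'

```text
clock: 11.2
eef_pos: [600.4, -51.7, 61.6]
tcp_rot: [-3.141, 0.004, -0.326]
contact_force: [0.5, 5.1, -17.7]
opening: 0.456
```

```bash
python3 - <<'E'
from h import *
show()
E
```

```text
11.2 [600.4 -51.7  61.6] [-3.141  0.004 -0.326] q6 1.81 F [  0.5   5.1 -17.7] M [ 0.767 -0.315 -0.112] o 0.456
```

play_rows --moves '[[[0, 0, 0], [0, 0, 0], 75], [[0, 0, -0.001], [0, 0, 0], 75], [[0, 0, -0.015], [0, 0, -0.15], 75], [[0, 0, -0.018], [0, 0, -0.15], 75], [[0, 0, -0.018], [0, 0, -0.15], 75], [[-0.0258, -0.0199, 0], [0, 0, 0], 75], [[-0.0258, -0.0199, 0], [0, 0, 0], 75], [[-0.0258, -0.0199, 0], [0, 0, 0], 75], [[-0.0258, -0.0199, 0], [0, 0, 0], 75], [[0, 0, 0], [0, 0, -0.14], 75], [[0, 0, 0], [0, 0, -0.14], 75], [[0, 0, 0], [0, 0, -0.14], 75], [[0, 0, 0], [0, 0, -0.14], 75], [[0, 0, 0], [0, 0, -0.14], 75], [[0, 0, 0], [0, 0, -0.14], 75]]'

```text
clock: 12.7
eef_pos: [490.8, 13.4, 116.6]
tcp_rot: [3.14, -0.001, 0.969]
contact_force: [-0.8, 0.5, -0.9]
opening: 0.75
```

```bash
python3 - <<'E'
from h import *
import cv2
show();print(rel(*nuts(P)[3]))
f=grab_frame("scene")["pixels"][165:275,295:405,::-1];g=grab_frame("wrist")["pixels"][:,:,::-1]
c=np.zeros((400,800,3),np.uint8);c[:,:400]=cv2.resize(f,(400,400),interpolation=cv2.INTER_CUBIC);c[:250,400:]=cv2.resize(g,(400,250))
cv2.imwrite("pics/c2.png",c)
E
```

```text
12.7 [490.8  13.4 116.6] [ 3.14e+00 -1.00e-03  9.69e-01] q6 0.63 F [-0.8  0.5 -0.9] M [-0.028 -0.031  0.009] o 0.75
[ 1.31437801 -2.16418655 -0.00260203]
```

View pics/c2.png

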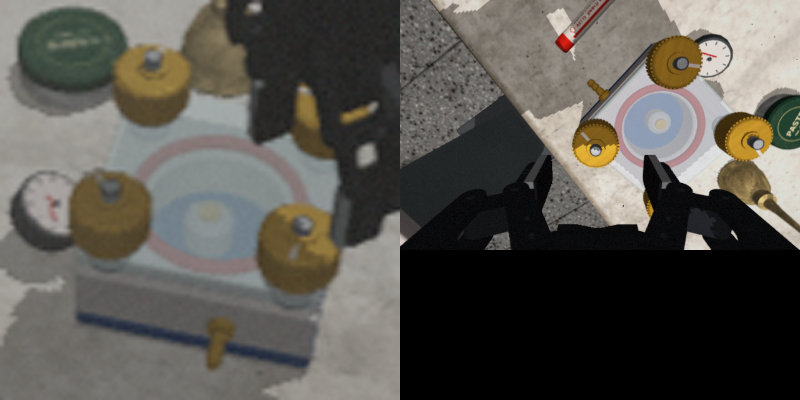

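The scene view shows nut_1 at (110,210), nut_2 at (152,80) and nut_4 at (300,245), all upright with their marks turned. The pen, tin and can have not moved.

play_rows --moves '[[[0.0013, -0.0006, 0.005], [0, 0, 0], 75], [[0, 0, 0.015], [0, 0, 0], 70], [[0, 0, 0.015], [0, 0, 0], 65], [[0, 0, 0.015], [0, 0, 0], 60], [[0, 0, 0], [0, 0, 0], 40], [[0, 0, 0], [0, 0, 0], 20], [[0, 0, 0], [0, 0, 0], 20]]'

```text
clock: 13.5
eef_pos: [489.4, 14.7, 64.4]
tcp_rot: [-3.14, 0.001, 0.961]
contact_force: [5.7, -3.3, -27.4]
opening: 0.46
```

```bash
python3 - <<'E'
from h import *
show()
E
```

```text
13.5 [489.4  14.7  64.4] [-3.14e+00  1.00e-03  9.61e-01] q6 0.64 F [  5.7  -3.3 -27.4] M [-0.452 -0.778 -0.085] o 0.46
```

play_rows --moves '[[[0, 0.001, 0.0003], [0, 0, 0], 20], [[0, 0, 0.0006], [0, 0, 0.06], 20], [[0, 0, 0.0004], [0, 0, 0.12], 20], [[0, 0, 0.00023], [0, 0, 0.12], 20], [[0, 0, 0.00023], [0, 0, 0.12], 20], [[0, 0, 0.00023], [0, 0, 0.12], 20], [[0, 0, 0.00023], [0, 0, 0.12], 20]]'

```text
clock: 14.2
eef_pos: [489.0, 15.3, 63.0]
tcp_rot: [-3.139, 0.003, 0.296]
contact_force: [-3.7, 7.5, -11.4]
opening: 0.46
```

```bash
python3 - <<'E'
from h import *
show()
E
```

```text
14.2 [489.   15.3  63. ] [-3.139e+00  3.000e-03  2.960e-01] q6 1.3 F [ -3.7   7.5 -11.4] M [1.381 0.511 0.16 ] o 0.46
```

play_rows --moves '[[[0, -0.0012, 0.00023], [0, 0, 0.12], 20], [[0, 0, 0.00023], [0, 0, 0.12], 20], [[0, 0, 0.00023], [0, 0, 0.12], 20], [[0, 0, 0.00023], [0, 0, 0.12], 20], [[0, 0, 0.00023], [0, 0, 0.12], 20]]'

```text
clock: 14.7
eef_pos: [489.1, 16.2, 61.9]
tcp_rot: [3.141, 0.003, -0.304]
contact_force: [-2.5, 5.3, -13.3]
opening: 0.459
```

```bash
python3 - <<'E'
from h import *
show()
E
```

```text
14.7 [489.1  16.2  61.9] [ 3.141e+00  3.000e-03 -3.040e-01] q6 1.9 F [ -2.5   5.3 -13.3] M [1.113 0.157 0.159] o 0.459
```

play_rows --moves '[[[0, 0, 0.0002], [0, 0, 0.1], 20], [[0, 0, 0.0002], [0, 0, 0.1], 20], [[0, 0, 0.0002], [0, 0, 0.1], 20]]'

```text
clock: 15.0
eef_pos: [489.3, 16.5, 61.3]
tcp_rot: [3.141, 0.003, -0.603]
contact_force: [-1.9, 8.7, -12.1]
opening: 0.461
```

```bash
python3 - <<'E'
from h import *
show()
E
```

```text
15.0 [489.3  16.5  61.3] [ 3.141e+00  3.000e-03 -6.030e-01] q6 2.2 F [ -1.9   8.7 -12.1] M [1.444 0.052 0.18 ] o 0.461
```

play_rows --moves '[[[0, 0, 0], [0, 0, 0], 75], [[0, 0, -0.001], [0, 0, 0], 75], [[0, 0, -0.015], [0, 0, -0.15], 75], [[0, 0, -0.018], [0, 0, -0.15], 75], [[0, 0, -0.018], [0, 0, -0.15], 75], [[0.03, 0.0126, 0], [0, 0, 0], 75], [[0.03, 0.0126, 0], [0, 0, 0], 75], [[0.03, 0.0126, 0], [0, 0, 0], 75], [[0.03, 0.0126, 0], [0, 0, 0], 75], [[0, 0, 0], [0, 0, -0.145], 75], [[0, 0, 0], [0, 0, -0.145], 75], [[0, 0, 0], [0, 0, -0.145], 75], [[0, 0, 0], [0, 0, -0.145], 75], [[0, 0, 0], [0, 0, -0.145], 75], [[0, 0, 0], [0, 0, -0.145], 75], [[0, 0, 0], [0, 0, -0.145], 75]]'

```text
clock: 16.6
eef_pos: [602.7, -52.1, 114.7]
tcp_rot: [3.14, -0.001, 0.875]
contact_force: [-0.4, -0.7, 0.1]
opening: 0.749
```

```bash
python3 - <<'E'
from h import *
show();print(rel(600.5,-52.1))
E
```

```text
16.6 [602.7 -52.1 114.7] [ 3.14e+00 -1.00e-03  8.75e-01] q6 0.61 F [-0.4 -0.7  0.1] M [-0.003 -0.029 -0.061] o 0.749
[-1.3597757  -1.69469609 -0.0032759 ]
```

play_rows --moves '[[[-0.0013, -0.0005, 0.004], [0, 0, 0], 75], [[0, 0, 0.015], [0, 0, 0], 70], [[0, 0, 0.015], [0, 0, 0], 65], [[0, 0, 0.015], [0, 0, 0], 60], [[0, 0, 0], [0, 0, 0], 40], [[0, 0, 0], [0, 0, 0], 20], [[0, 0, 0], [0, 0, 0], 20]]'

```text
clock: 17.3
eef_pos: [600.2, -53.2, 62.3]
tcp_rot: [-3.141, 0.002, 0.867]
contact_force: [4.9, -5.6, -20.4]
opening: 0.461
```

```bash
python3 - <<'E'
from h import *
show()
E
```

```text
17.3 [600.2 -53.2  62.3] [-3.141e+00  2.000e-03  8.670e-01] q6 0.61 F [  4.9  -5.6 -20.4] M [-0.732 -0.881  0.142] o 0.461
```

play_rows --moves '[[[0, 0.0011, 0], [0, 0, 0], 20], [[0, 0, 0.0001], [0, 0, 0.05], 20], [[0, 0, 0.0002], [0, 0, 0.1], 20], [[0, 0, 0.0002], [0, 0, 0.1], 20]]'

```text
clock: 17.7
eef_pos: [599.9, -53.0, 61.8]
tcp_rot: [-3.139, 0.003, 0.613]
contact_force: [2.4, 0.2, -18.5]
opening: 0.461
```

```bash
python3 - <<'E'
from h import *
show()
E
```

```text
17.7 [599.9 -53.   61.8] [-3.139e+00  3.000e-03  6.130e-01] q6 0.87 F [  2.4   0.2 -18.5] M [ 0.158 -0.273  0.221] o 0.461
```

play_rows --moves '[[[0, 0, 0.00015], [0, 0, 0.08], 20], [[0, 0, 0.00015], [0, 0, 0.08], 20]]'

```text
clock: 17.9
eef_pos: [599.7, -52.8, 61.5]
tcp_rot: [-3.139, 0.004, 0.454]
contact_force: [2.2, 1.1, -18.7]
opening: 0.465
```

```bash
python3 - <<'E'
from h import *
show()
E
```

```text
17.9 [599.7 -52.8  61.5] [-3.139  0.004  0.454] q6 1.03 F [  2.2   1.1 -18.7] M [ 0.377 -0.239  0.156] o 0.465
```

play_rows --moves '[[[0, 0, 0], [0, 0, 0], 75], [[0, 0, -0.001], [0, 0, 0], 75], [[0, 0, -0.015], [0, 0, -0.14], 75], [[0, 0, -0.018], [0, 0, -0.14], 75], [[0, 0, -0.018], [0, 0, -0.14], 75], [[0.018, -0.0248, 0], [0, 0, 0], 75], [[0.018, -0.0248, 0], [0, 0, 0], 75], [[0.018, -0.0248, 0], [0, 0, 0], 75], [[0, 0, 0], [0, 0, 0], 75]]'

```text
clock: 18.8
eef_pos: [578.6, 38.5, 116.9]
tcp_rot: [3.141, -0.001, 0.882]
contact_force: [0.4, -0.6, 0.4]
opening: 0.75
```

```bash
python3 - <<'E'
from h import *
show();print(rel(579.2,37.4))
E
```

```text
18.8 [578.6  38.5 116.9] [ 3.141e+00 -1.000e-03  8.820e-01] q6 0.75 F [ 0.4 -0.6  0.4] M [ 0.043  0.003 -0.051] o 0.75
[-4.57094458e-01  1.19383808e+00 -2.86566662e-04]
```

play_rows --moves '[[[-0.0005, 0.0024, 0.005], [0, 0, 0], 75], [[0, 0, 0.016], [0, 0, 0], 70], [[0, 0, 0.016], [0, 0, 0], 65], [[0, 0, 0.015], [0, 0, 0], 60], [[0, 0, 0], [0, 0, 0], 40], [[0, 0, 0], [0, 0, 0], 20], [[0, 0, 0], [0, 0, 0], 20], [[0, 0, 0.0001], [0, 0, 0.05], 20], [[0, 0, 0.0002], [0, 0, 0.1], 20], [[0, 0, 0.0002], [0, 0, 0.1], 20]]'

```text
clock: 19.8
eef_pos: [576.8, 34.9, 61.5]
tcp_rot: [-3.135, 0.005, 0.623]
contact_force: [-7.7, 13.2, -6.6]
opening: 0.464
```

```bash
python3 - <<'E'
from h import *
show()
E
```

```text
19.8 [576.8  34.9  61.5] [-3.135  0.005  0.623] q6 1.0 F [-7.7 13.2 -6.6] M [2.028 1.2   0.259] o 0.464
```

play_rows --moves '[[[0, 0, 0], [0, 0, 0], 65], [[0, 0, -0.001], [0, 0, 0], 70], [[0, 0, 0], [0, 0, 0], 70]]'

```text
clock: 20.1
eef_pos: [581.3, 33.5, 65.0]
tcp_rot: [3.141, -0.001, 0.629]
contact_force: [0.5, -0.0, -0.1]
opening: 0.702
```

```bash
python3 - <<'E'
from h import *
show();print(rel(579.2,37.6))
E
```

```text
20.1 [581.3  33.5  65. ] [ 3.141e+00 -1.000e-03  6.290e-01] q6 1.0 F [ 0.5 -0.  -0.1] M [-0.002  0.049 -0.034] o 0.702
[ 7.43375805e-01 -4.58382918e+00 -3.48002038e-03]
```

play_rows --moves '[[[0.0007, -0.0045, 0], [0, 0, 0], 65], [[0, 0, 0], [0, 0, 0], 40], [[0, 0, 0], [0, 0, 0], 20], [[0, 0, 0], [0, 0, 0], 20]]'

```text
clock: 20.5
eef_pos: [579.2, 37.1, 65.1]
tcp_rot: [3.14, -0.001, 0.628]
contact_force: [0.8, -7.3, 2.9]
opening: 0.461
```

```bash
python3 - <<'E'
from h import *
show()
E
```

```text
20.5 [579.2  37.1  65.1] [ 3.14e+00 -1.00e-03  6.28e-01] q6 1.01 F [ 0.8 -7.3  2.9] M [-0.955 -0.161 -0.089] o 0.461
```

play_rows --moves '[[[0, 0.0008, 0.0001], [0, 0, 0.05], 20], [[0, 0, 0.0002], [0, 0, 0.1], 20], [[0, 0, 0.0002], [0, 0, 0.1], 20]]'

```text
clock: 20.8
eef_pos: [579.2, 37.2, 64.6]
tcp_rot: [3.141, -0.001, 0.374]
contact_force: [-2.4, -0.4, 6.1]
opening: 0.46
```

```bash
python3 - <<'E'
from h import *
show()
E
```

```text
20.8 [579.2  37.2  64.6] [ 3.141e+00 -1.000e-03  3.740e-01] q6 1.26 F [-2.4 -0.4  6.1] M [-0.102  0.235  0.067] o 0.46
```

play_rows --moves '[[[0, 0, 0], [0, 0, 0], 75], [[0, 0, -0.001], [0, 0, 0], 75], [[0, 0, -0.015], [0, 0, -0.15], 75], [[0, 0, -0.018], [0, 0, -0.15], 75], [[0, 0, -0.018], [0, 0, -0.15], 75], [[-0.0318, 0.0066, 0], [0, 0, 0], 75], [[-0.0318, 0.0066, 0], [0, 0, 0], 75], [[-0.0318, 0.0066, 0], [0, 0, 0], 75], [[-0.0318, 0.0066, 0], [0, 0, 0], 75], [[0, 0, 0], [0, 0, 0], 75], [[0, 0, 0], [0, 0, 0], 75]]'

```text
clock: 21.9
eef_pos: [512.3, -74.6, 116.1]
tcp_rot: [3.141, -0.0, 0.828]
contact_force: [0.0, -0.1, 0.1]
opening: 0.749
```

```bash
python3 - <<'E'
from h import *
show();print(rel(511.7,-73.8))
E
```

```text
21.9 [512.3 -74.6 116.1] [ 3.141 -0.     0.828] q6 0.6 F [ 0.  -0.1  0.1] M [ 0.018 -0.022 -0.   ] o 0.749
[ 1.88791904e-01 -9.57702866e-01 -1.37972457e-04]
```

play_rows --moves '[[[0, -0.0009, 0.015], [0, 0, 0], 75], [[0, 0, 0.017], [0, 0, 0], 70], [[0, 0, 0.014], [0, 0, 0], 65], [[0, 0, 0.005], [0, 0, 0], 65], [[0, 0, 0], [0, 0, 0], 60], [[0, 0, 0], [0, 0, 0], 40], [[0, 0, 0], [0, 0, 0], 20], [[0, 0, 0], [0, 0, 0], 20]]'

```text
clock: 22.7
eef_pos: [512.3, -73.4, 65.5]
tcp_rot: [3.14, -0.001, 0.828]
contact_force: [1.6, 1.4, -2.4]
opening: 0.459
```

```bash
python3 - <<'E'
from h import *
show()
E
```

```text
22.7 [512.3 -73.4  65.5] [ 3.14e+00 -1.00e-03  8.28e-01] q6 0.6 F [ 1.6  1.4 -2.4] M [ 0.385 -0.348  0.04 ] o 0.459
```

Clean grip. Turning nut_3 by 0.45, watching the torque.

play_rows --moves '[[[0, 0, 0.0001], [0, 0, 0.05], 20], [[0, 0, 0.0002], [0, 0, 0.1], 20], [[0, 0, 0.0002], [0, 0, 0.1], 20]]'

```text
clock: 23.0
eef_pos: [512.4, -73.5, 65.0]
tcp_rot: [3.141, -0.002, 0.574]
contact_force: [2.9, 2.6, -2.0]
opening: 0.464
```

```bash
python3 - <<'E'
from h import *
show()
E
```

```text
23.0 [512.4 -73.5  65. ] [ 3.141e+00 -2.000e-03  5.740e-01] q6 0.85 F [ 2.9  2.6 -2. ] M [ 0.369 -0.3    0.167] o 0.464
```

play_rows --moves '[[[0, 0, 0.0002], [0, 0, 0.1], 20], [[0, 0, 0.0002], [0, 0, 0.1], 20]]'

```text
clock: 23.2
eef_pos: [512.4, -73.6, 64.6]
tcp_rot: [3.141, -0.002, 0.374]
contact_force: [1.8, 1.6, -1.4]
opening: 0.459
```

```bash
python3 - <<'E'
from h import *
show()
E
```

```text
23.2 [512.4 -73.6  64.6] [ 3.141e+00 -2.000e-03  3.740e-01] q6 1.05 F [ 1.8  1.6 -1.4] M [ 0.237 -0.364  0.121] o 0.459
```

play_rows --moves '[[[0, 0, 0.0002], [0, 0, 0.1], 20], [[0, 0, 0.0002], [0, 0, 0.1], 20]]'

```text
clock: 23.4
eef_pos: [512.4, -73.6, 64.2]
tcp_rot: [3.141, -0.002, 0.174]
contact_force: [1.6, 1.5, -1.0]
opening: 0.459
```

```bash
python3 - <<'E'
from h import *
show()
E
```

```text
23.4 [512.4 -73.6  64.2] [ 3.141e+00 -2.000e-03  1.740e-01] q6 1.25 F [ 1.6  1.5 -1. ] M [ 0.152 -0.284  0.145] o 0.459
```

play_rows --moves '[[[0, 0, 0.0002], [0, 0, 0.1], 20]]'

```text
clock: 23.5
eef_pos: [512.4, -73.6, 64.0]
tcp_rot: [3.141, -0.002, 0.074]
contact_force: [2.6, 1.5, -0.6]
opening: 0.463
```

```bash
python3 - <<'E'
from h import *
show()
E
```

```text
23.5 [512.4 -73.6  64. ] [ 3.141e+00 -2.000e-03  7.400e-02] q6 1.35 F [ 2.6  1.5 -0.6] M [ 0.144 -0.335  0.165] o 0.463
```

play_rows --moves '[[[0, 0, 0], [0, 0, 0], 75], [[0, 0, -0.001], [0, 0, 0], 75], [[0, 0, -0.015], [0, 0, -0.15], 75], [[0, 0, -0.018], [0, 0, -0.15], 75], [[0, 0, -0.018], [0, 0, -0.15], 75], [[0.0283, -0.0158, 0], [0, 0, 0], 75], [[0.0283, -0.0158, 0], [0, 0, 0], 75], [[0.0283, -0.0158, 0], [0, 0, 0], 75], [[0.0283, -0.0158, 0], [0, 0, 0], 75], [[0, 0, 0], [0, 0, -0.15], 75], [[0, 0, 0], [0, 0, -0.15], 75], [[0, 0, 0], [0, 0, 0], 75]]'

```text
clock: 24.7
eef_pos: [577.4, 38.2, 115.5]
tcp_rot: [-3.141, 0.0, 0.833]
contact_force: [-0.5, -0.7, 0.2]
opening: 0.75
```

```bash
python3 - <<'E'
from h import *
show();print(rel(579.2,37.2))
E
```

```text
24.7 [577.4  38.2 115.5] [-3.141  0.     0.833] q6 0.8 F [-0.5 -0.7  0.2] M [0.016 0.012 0.038] o 0.75
[ 4.57423696e-01  2.04076503e+00 -4.67675957e-04]
```

play_rows --moves '[[[0.0005, 0.002, 0.015], [0, 0, 0], 75], [[0, 0, 0.017], [0, 0, 0], 70], [[0, 0, 0.014], [0, 0, 0], 65], [[0, 0, 0.005], [0, 0, 0], 65], [[0, 0, 0], [0, 0, 0], 60], [[0, 0, 0], [0, 0, 0], 40], [[0, 0, 0], [0, 0, 0], 20], [[0, 0, 0], [0, 0, 0], 20]]'

```text
clock: 25.5
eef_pos: [579.4, 37.0, 64.6]
tcp_rot: [3.141, -0.0, 0.828]
contact_force: [0.4, 0.1, -5.1]
opening: 0.46
```

```bash
python3 - <<'E'
from h import *
show()
E
```

```text
25.5 [579.4  37.   64.6] [ 3.141 -0.     0.828] q6 0.8 F [ 0.4  0.1 -5.1] M [-0.032  0.008 -0.034] o 0.46
```

play_rows --moves '[[[0, 0, 0.0001], [0, 0, 0.05], 20], [[0, 0, 0.0002], [0, 0, 0.1], 20]]'

```text
clock: 25.7
eef_pos: [579.4, 37.1, 64.3]
tcp_rot: [3.141, -0.0, 0.676]
contact_force: [-2.1, -0.1, -3.7]
opening: 0.457
```

```bash
python3 - <<'E'
from h import *
show()
E
```

```text
25.7 [579.4  37.1  64.3] [ 3.141 -0.     0.676] q6 0.96 F [-2.1 -0.1 -3.7] M [0.078 0.    0.143] o 0.457
```

play_rows --moves '[[[0, 0, 0.0002], [0, 0, 0.1], 20]]'

```text
clock: 25.8
eef_pos: [579.3, 37.1, 64.1]
tcp_rot: [3.142, -0.0, 0.574]
contact_force: [0.1, 1.4, -3.8]
opening: 0.462
```

```bash
python3 -c "from h import *;show()"
```

```text
25.8 [579.3  37.1  64.1] [ 3.142 -0.     0.574] q6 1.06 F [ 0.1  1.4 -3.8] M [0.104 0.095 0.202] o 0.462
```

play_rows --moves '[[[0, 0, 0.0002], [0, 0, 0.1], 20]]'

```text
clock: 25.9
eef_pos: [579.3, 37.1, 64.0]
tcp_rot: [3.142, -0.0, 0.474]
contact_force: [-0.9, 1.5, -2.6]
opening: 0.459
```

```bash
python3 -c "from h import *;show()"
```

```text
25.9 [579.3  37.1  64. ] [ 3.142 -0.     0.474] q6 1.16 F [-0.9  1.5 -2.6] M [0.203 0.089 0.17 ] o 0.459
```

play_rows --moves '[[[0, 0, 0.0001], [0, 0, 0.06], 20]]'

```text
clock: 26.0
eef_pos: [579.3, 37.2, 63.9]
tcp_rot: [-3.142, -0.0, 0.414]
contact_force: [-0.5, 0.4, -2.2]
opening: 0.461
```

```bash
python3 -c "from h import *;show()"
```

```text
26.0 [579.3  37.2  63.9] [-3.142 -0.     0.414] q6 1.22 F [-0.5  0.4 -2.2] M [0.142 0.114 0.177] o 0.461
```

play_rows --moves '[[[0, 0, 0], [0, 0, 0], 75], [[0, 0, -0.001], [0, 0, 0], 75], [[0, 0, -0.015], [0, 0, -0.15], 75], [[0, 0, -0.018], [0, 0, -0.15], 75], [[0, 0, -0.018], [0, 0, -0.15], 75], [[-0.025, -0.0181, 0], [0, 0, 0], 75], [[-0.025, -0.0181, 0], [0, 0, 0], 75], [[-0.025, -0.0181, 0], [0, 0, 0], 75], [[0, 0, 0], [0, 0, 0], 75], [[0, 0, 0], [0, 0, 0], 75]]'

```text
clock: 27.0
eef_pos: [489.9, 14.8, 116.3]
tcp_rot: [3.14, -0.001, 0.868]
contact_force: [0.7, 0.2, 0.3]
opening: 0.751
```

```bash
python3 -c "from h import *;show();print(rel(489.2,15.5))"
```

```text
27.0 [489.9  14.8 116.3] [ 3.14e+00 -1.00e-03  8.68e-01] q6 0.73 F [0.7 0.2 0.3] M [ 0.042 -0.021  0.   ] o 0.751
[ 0.03180105 -1.00651835 -0.00122564]
```

play_rows --moves '[[[0, -0.001, 0.015], [0, 0, 0], 75], [[0, 0, 0.017], [0, 0, 0], 70], [[0, 0, 0.014], [0, 0, 0], 65], [[0, 0, 0.005], [0, 0, 0], 65], [[0, 0, 0], [0, 0, 0], 60], [[0, 0, 0], [0, 0, 0], 40], [[0, 0, 0], [0, 0, 0], 20], [[0, 0, 0], [0, 0, 0], 20], [[0, 0, 0.0001], [0, 0, 0.05], 20], [[0, 0, 0.0002], [0, 0, 0.1], 20], [[0, 0, 0.0002], [0, 0, 0.1], 20]]'

```text
clock: 28.1
eef_pos: [489.9, 15.4, 64.8]
tcp_rot: [3.14, -0.002, 0.614]
contact_force: [3.4, -1.7, -0.8]
opening: 0.458
```

```bash
python3 -c "from h import *;show()"
```

```text
28.1 [489.9  15.4  64.8] [ 3.14e+00 -2.00e-03  6.14e-01] q6 0.99 F [ 3.4 -1.7 -0.8] M [-0.345 -0.529  0.125] o 0.458
```

play_rows --moves '[[[0, 0, 0.0002], [0, 0, 0.1], 20]]'

```text
clock: 28.2
eef_pos: [489.8, 15.5, 64.6]
tcp_rot: [3.14, -0.002, 0.514]
contact_force: [2.2, -1.7, -0.7]
opening: 0.457
```

```bash
python3 -c "from h import *;show()"
```

```text
28.2 [489.8  15.5  64.6] [ 3.14e+00 -2.00e-03  5.14e-01] q6 1.09 F [ 2.2 -1.7 -0.7] M [-0.304 -0.535  0.108] o 0.457
```

play_rows --moves '[[[0, 0, 0.0002], [0, 0, 0.1], 20]]'

```text
clock: 28.3
eef_pos: [489.8, 15.6, 64.4]
tcp_rot: [3.141, -0.002, 0.414]
contact_force: [2.1, -2.0, -0.0]
opening: 0.459
```

```bash
python3 -c "from h import *;show()"
```

```text
28.3 [489.8  15.6  64.4] [ 3.141e+00 -2.000e-03  4.140e-01] q6 1.19 F [ 2.1 -2.  -0. ] M [-0.258 -0.475  0.168] o 0.459
```

play_rows --moves '[[[0, 0, 0.0002], [0, 0, 0.1], 20]]'

```text
clock: 28.4
eef_pos: [489.8, 15.6, 64.2]
tcp_rot: [3.141, -0.002, 0.314]
contact_force: [2.6, -1.7, 0.4]
opening: 0.457
```

```bash
python3 -c "from h import *;show()"
```

```text
28.4 [489.8  15.6  64.2] [ 3.141e+00 -2.000e-03  3.140e-01] q6 1.29 F [ 2.6 -1.7  0.4] M [-0.159 -0.398  0.16 ] o 0.457
```

play_rows --moves '[[[0, 0, 0.0001], [0, 0, 0.06], 20]]'

```text
clock: 28.5
eef_pos: [489.8, 15.6, 64.1]
tcp_rot: [3.141, -0.002, 0.254]
contact_force: [3.4, -0.6, -0.6]
opening: 0.458
```

```bash
python3 -c "from h import *;show()"
```

```text
28.5 [489.8  15.6  64.1] [ 3.141e+00 -2.000e-03  2.540e-01] q6 1.35 F [ 3.4 -0.6 -0.6] M [-0.133 -0.451  0.179] o 0.458
```

play_rows --moves '[[[0, 0, 0], [0, 0, 0], 75], [[0, 0, -0.001], [0, 0, 0], 75], [[0, 0, -0.015], [0, 0, -0.15], 75], [[0, 0, -0.018], [0, 0, -0.15], 75], [[0, 0, -0.018], [0, 0, -0.15], 75], [[0.0102, 0.0308, 0], [0, 0, 0], 75], [[0.0102, 0.0308, 0], [0, 0, 0], 75], [[0.0102, 0.0308, 0], [0, 0, 0], 75], [[0.0102, 0.0308, 0], [0, 0, 0], 75], [[0, 0, 0], [0, 0, -0.15], 75], [[0, 0, 0], [0, 0, 0], 75]]'

```text
clock: 29.6
eef_pos: [599.8, -51.9, 115.1]
tcp_rot: [-3.141, 0.0, 0.861]
contact_force: [-0.0, -0.2, -0.8]
opening: 0.754
```

```bash
python3 -c "from h import *;show();print(rel(600.4,-52.2))"
```

```text
29.6 [599.8 -51.9 115.1] [-3.141  0.     0.861] q6 0.62 F [-0.  -0.2 -0.8] M [-0.06   0.016 -0.028] o 0.754
[ 1.39381252e-01  6.85188002e-01 -6.04725810e-04]
```

play_rows --moves '[[[0, 0.0007, 0.014], [0, 0, 0], 75], [[0, 0, 0.017], [0, 0, 0], 70], [[0, 0, 0.014], [0, 0, 0], 65], [[0, 0, 0.005], [0, 0, 0], 65], [[0, 0, 0], [0, 0, 0], 60], [[0, 0, 0], [0, 0, 0], 40], [[0, 0, 0], [0, 0, 0], 20], [[0, 0, 0], [0, 0, 0], 20], [[0, 0, 0.0001], [0, 0, 0.05], 20], [[0, 0, 0.0002], [0, 0, 0.1], 20]]'

```text
clock: 30.6
eef_pos: [600.9, -52.4, 65.6]
tcp_rot: [3.14, -0.001, 0.706]
contact_force: [2.0, -3.7, -3.6]
opening: 0.464
```

```bash
python3 -c "from h import *;show()"
```

```text
30.6 [600.9 -52.4  65.6] [ 3.14e+00 -1.00e-03  7.06e-01] q6 0.78 F [ 2.  -3.7 -3.6] M [-0.519 -0.322  0.103] o 0.464
```

play_rows --moves '[[[0, 0, 0.0002], [0, 0, 0.1], 20]]'

```text
clock: 30.7
eef_pos: [600.9, -52.3, 65.4]
tcp_rot: [3.14, -0.001, 0.604]
contact_force: [2.4, -3.4, -1.8]
opening: 0.458
```

```bash
python3 -c "from h import *;show()"
```

```text
30.7 [600.9 -52.3  65.4] [ 3.14e+00 -1.00e-03  6.04e-01] q6 0.88 F [ 2.4 -3.4 -1.8] M [-0.475 -0.276  0.149] o 0.458
```

play_rows --moves '[[[0, 0, 0.0002], [0, 0, 0.1], 20]]'

```text
clock: 30.8
eef_pos: [600.8, -52.2, 65.2]
tcp_rot: [3.141, -0.001, 0.504]
contact_force: [2.5, -2.4, -2.9]
opening: 0.462
```

```bash
python3 -c "from h import *;show()"
```

```text
30.8 [600.8 -52.2  65.2] [ 3.141e+00 -1.000e-03  5.040e-01] q6 0.98 F [ 2.5 -2.4 -2.9] M [-0.453 -0.271  0.083] o 0.462
```

play_rows --moves '[[[0, 0, 0.0002], [0, 0, 0.1], 20]]'

```text
clock: 30.9
eef_pos: [600.9, -52.1, 65.0]
tcp_rot: [3.141, -0.001, 0.404]
contact_force: [1.2, -1.9, -2.2]
opening: 0.46
```

```bash
python3 -c "from h import *;show()"
```

```text
30.9 [600.9 -52.1  65. ] [ 3.141e+00 -1.000e-03  4.040e-01] q6 1.08 F [ 1.2 -1.9 -2.2] M [-0.345 -0.238  0.088] o 0.46
```

play_rows --moves '[[[0, 0, 0.0001], [0, 0, 0.05], 20]]'

```text
clock: 31.0
eef_pos: [600.8, -52.1, 64.9]
tcp_rot: [3.141, -0.001, 0.354]
contact_force: [1.6, -1.7, -2.5]
opening: 0.461
```

```bash
python3 -c "from h import *;show()"
```

```text
31.0 [600.8 -52.1  64.9] [ 3.141e+00 -1.000e-03  3.540e-01] q6 1.13 F [ 1.6 -1.7 -2.5] M [-0.271 -0.305  0.217] o 0.461
```

play_rows --moves '[[[0, 0, 0.0002], [0, 0, 0.08], 20]]'

```text
clock: 31.1
eef_pos: [600.8, -52.1, 64.8]
tcp_rot: [3.141, -0.001, 0.276]
contact_force: [1.1, -1.7, -0.4]
opening: 0.457
```

```bash
python3 -c "from h import *;show()"
```

```text
31.1 [600.8 -52.1  64.8] [ 3.141e+00 -1.000e-03  2.760e-01] q6 1.21 F [ 1.1 -1.7 -0.4] M [-0.252 -0.177  0.151] o 0.457
```

play_rows --moves '[[[0, 0, 0.0001], [0, 0, 0.08], 20]]'

```text
clock: 31.2
eef_pos: [600.8, -52.0, 64.6]
tcp_rot: [3.141, -0.001, 0.195]
contact_force: [1.6, -0.8, -0.9]
opening: 0.458
```

```bash
python3 -c "from h import *;show()"
```

```text
31.2 [600.8 -52.   64.6] [ 3.141e+00 -1.000e-03  1.950e-01] q6 1.29 F [ 1.6 -0.8 -0.9] M [-0.164 -0.184  0.199] o 0.458
```

play_rows --moves '[[[0, 0, 0.0002], [0, 0, 0.08], 20]]'

```text
clock: 31.3
eef_pos: [600.8, -52.0, 64.5]
tcp_rot: [3.141, -0.001, 0.115]
contact_force: [0.0, -1.0, -0.9]
opening: 0.456
```

```bash
python3 -c "from h import *;show()"
```

```text
31.3 [600.8 -52.   64.5] [ 3.141e+00 -1.000e-03  1.150e-01] q6 1.37 F [ 0.  -1.  -0.9] M [-0.137 -0.133  0.219] o 0.456
```

play_rows --moves '[[[0, 0, 0.0001], [0, 0, 0.08], 20]]'

```text
clock: 31.4
eef_pos: [600.8, -51.9, 64.4]
tcp_rot: [3.142, -0.001, 0.035]
contact_force: [1.1, -0.3, -0.8]
opening: 0.457
```

```bash
python3 -c "from h import *;show()"
```

```text
31.4 [600.8 -51.9  64.4] [ 3.142e+00 -1.000e-03  3.500e-02] q6 1.45 F [ 1.1 -0.3 -0.8] M [-0.005 -0.237  0.267] o 0.457
```

play_rows --moves '[[[0, 0, 0.0001], [0, 0, 0.06], 20]]'

```text
clock: 31.5
eef_pos: [600.8, -51.9, 64.3]
tcp_rot: [-3.142, -0.001, -0.025]
contact_force: [1.6, -2.0, 0.1]
opening: 0.46
```

```bash
python3 -c "from h import *;show()"
```

```text
31.5 [600.8 -51.9  64.3] [-3.142e+00 -1.000e-03 -2.500e-02] q6 1.51 F [ 1.6 -2.   0.1] M [-0.009 -0.194  0.384] o 0.46
```

play_rows --moves '[[[0, 0, 0], [0, 0, 0], 75], [[0, 0, -0.001], [0, 0, 0], 75], [[0, 0, -0.015], [0, 0, -0.15], 75], [[0, 0, -0.018], [0, 0, -0.15], 75], [[0, 0, -0.018], [0, 0, -0.15], 75], [[-0.0185, -0.0268, 0], [0, 0, 0], 75], [[-0.0185, -0.0268, 0], [0, 0, 0], 75], [[-0.0185, -0.0268, 0], [0, 0, 0], 75], [[-0.0185, -0.0268, 0], [0, 0, 0], 75], [[0, 0, 0], [0, 0, -0.15], 75], [[0, 0, 0], [0, 0, -0.15], 75], [[0, 0, 0], [0, 0, -0.15], 75], [[0, 0, 0], [0, 0, 0], 75]]'

```text
clock: 32.8
eef_pos: [488.5, 15.0, 116.1]
tcp_rot: [3.141, -0.0, 0.882]
contact_force: [-0.4, 0.2, 0.5]
opening: 0.75
```

```bash
python3 -c "from h import *;show();print(rel(489.5,15.4))"
```

```text
32.8 [488.5  15.  116.1] [ 3.141 -0.     0.882] q6 0.72 F [-0.4  0.2  0.5] M [ 0.007 -0.035  0.003] o 0.75
[9.10272107e-01 5.29495174e-01 4.98027472e-04]
```

play_rows --moves '[[[0.0009, 0.0005, 0.015], [0, 0, 0], 75], [[0, 0, 0.017], [0, 0, 0], 70], [[0, 0, 0.014], [0, 0, 0], 65], [[0, 0, 0.005], [0, 0, 0], 65], [[0, 0, 0], [0, 0, 0], 60], [[0, 0, 0], [0, 0, 0], 40], [[0, 0, 0], [0, 0, 0], 20], [[0, 0, 0], [0, 0, 0], 20], [[0, 0, 0.0001], [0, 0, 0.06], 20]]'

```text
clock: 33.7
eef_pos: [489.9, 15.2, 65.2]
tcp_rot: [3.141, -0.001, 0.818]
contact_force: [-0.3, -2.1, 2.2]
opening: 0.464
```

```bash
python3 -c "from h import *;show()"
```

```text
33.7 [489.9  15.2  65.2] [ 3.141e+00 -1.000e-03  8.180e-01] q6 0.78 F [-0.3 -2.1  2.2] M [-0.15   0.063  0.204] o 0.464
```

play_rows --moves '[[[0, 0, 0.0001], [0, 0, 0.06], 20]]'

```text
clock: 33.8
eef_pos: [489.8, 15.2, 65.1]
tcp_rot: [3.141, -0.001, 0.756]
contact_force: [-0.0, -0.2, 2.4]
opening: 0.459
```

```bash
python3 -c "from h import *;show()"
```

```text
33.8 [489.8  15.2  65.1] [ 3.141e+00 -1.000e-03  7.560e-01] q6 0.84 F [-0.  -0.2  2.4] M [-0.098  0.102  0.323] o 0.459
```

play_rows --moves '[[[0, 0, 0.0001], [0, 0, 0.06], 20]]'

```text
clock: 33.9
eef_pos: [489.8, 15.2, 65.0]
tcp_rot: [3.141, -0.001, 0.696]
contact_force: [-1.2, -0.4, 2.2]
opening: 0.455
```

```bash
python3 -c "from h import *;show()"
```

```text
33.9 [489.8  15.2  65. ] [ 3.141e+00 -1.000e-03  6.960e-01] q6 0.9 F [-1.2 -0.4  2.2] M [-0.033  0.122  0.29 ] o 0.455
```

play_rows --moves '[[[0, 0, 0.0001], [0, 0, 0.04], 20]]'

```text
clock: 34.0
eef_pos: [489.8, 15.2, 64.9]
tcp_rot: [3.141, -0.001, 0.656]
contact_force: [-0.8, 0.3, 3.4]
opening: 0.454
```

```bash
python3 -c "from h import *;show()"
```

```text
34.0 [489.8  15.2  64.9] [ 3.141e+00 -1.000e-03  6.560e-01] q6 0.94 F [-0.8  0.3  3.4] M [-0.056  0.166  0.294] o 0.454
```

play_rows --moves '[[[0, 0, 0], [0, 0, 0.02], 20]]'

```text
clock: 34.1
eef_pos: [489.7, 15.3, 64.9]
tcp_rot: [3.141, -0.001, 0.637]
contact_force: [-1.3, 0.1, 4.8]
opening: 0.459
```

```bash
python3 -c "from h import *;show()"
```

```text
34.1 [489.7  15.3  64.9] [ 3.141e+00 -1.000e-03  6.370e-01] q6 0.96 F [-1.3  0.1  4.8] M [-0.033  0.177  0.345] o 0.459
```

play_rows --moves '[[[0, 0, 0], [0, 0, 0.03], 20]]'

```text
clock: 34.2
eef_pos: [489.7, 15.3, 64.9]
tcp_rot: [3.141, -0.001, 0.608]
contact_force: [-1.5, 0.1, 4.8]
opening: 0.457
```

```bash
python3 -c "from h import *;show()"
```

```text
34.2 [489.7  15.3  64.9] [ 3.141e+00 -1.000e-03  6.080e-01] q6 0.99 F [-1.5  0.1  4.8] M [-0.083  0.198  0.356] o 0.457
```

play_rows --moves '[[[0, 0, 0], [0, 0, 0], 75], [[0, 0, -0.001], [0, 0, 0], 75], [[0, 0, -0.015], [0, 0, -0.13], 75], [[0, 0, -0.018], [0, 0, -0.13], 75], [[0, 0, -0.018], [0, 0, 0], 75], [[-0.0178, 0.0248, 0], [0, 0, 0], 75], [[-0.0178, 0.0248, 0], [0, 0, 0], 75], [[-0.0178, 0.0248, 0], [0, 0, 0], 75], [[0, 0, 0], [0, 0, 0], 75], [[0, 0, 0], [0, 0, 0], 75]]'

```text
clock: 35.2
eef_pos: [511.5, -73.9, 116.2]
tcp_rot: [-3.141, -0.0, 0.866]
contact_force: [-0.4, -0.0, 1.2]
opening: 0.749
```

```bash
python3 -c "from h import *;show();print(rel(512.2,-73.6))"
```

```text
35.2 [511.5 -73.9 116.2] [-3.141 -0.     0.866] q6 0.56 F [-0.4 -0.   1.2] M [-0.004  0.052 -0.025] o 0.749
[ 6.92709597e-01  3.81182303e-01 -1.83709472e-04]
```

play_rows --moves '[[[0.0007, 0.0004, 0.015], [0, 0, 0], 75], [[0, 0, 0.017], [0, 0, 0], 70], [[0, 0, 0.014], [0, 0, 0], 65], [[0, 0, 0.005], [0, 0, 0], 65], [[0, 0, 0], [0, 0, 0], 60], [[0, 0, 0], [0, 0, 0], 40], [[0, 0, 0], [0, 0, 0], 20], [[0, 0, 0], [0, 0, 0], 20], [[0, 0, 0.0001], [0, 0, 0.06], 20]]'

```text
clock: 36.1
eef_pos: [512.7, -73.1, 65.7]
tcp_rot: [3.141, -0.001, 0.807]
contact_force: [0.5, 3.2, -0.2]
opening: 0.458
```

```bash
python3 -c "from h import *;show()"
```

```text
36.1 [512.7 -73.1  65.7] [ 3.141e+00 -1.000e-03  8.070e-01] q6 0.62 F [ 0.5  3.2 -0.2] M [0.528 0.028 0.078] o 0.458
```

play_rows --moves '[[[0, 0, 0.00015], [0, 0, 0.07], 20]]'

```text
clock: 36.2
eef_pos: [512.7, -73.1, 65.5]
tcp_rot: [3.141, -0.001, 0.735]
contact_force: [0.2, 3.1, 0.7]
opening: 0.46
```

```bash
python3 -c "from h import *;show()"
```

```text
36.2 [512.7 -73.1  65.5] [ 3.141e+00 -1.000e-03  7.350e-01] q6 0.69 F [0.2 3.1 0.7] M [ 0.439 -0.062  0.089] o 0.46
```

play_rows --moves '[[[0, 0, 0.0001], [0, 0, 0.06], 20]]'

```text
clock: 36.3
eef_pos: [512.8, -73.1, 65.5]
tcp_rot: [3.141, -0.001, 0.675]
contact_force: [0.1, 3.0, 1.3]
opening: 0.459
```

```bash
python3 -c "from h import *;show()"
```

```text
36.3 [512.8 -73.1  65.5] [ 3.141e+00 -1.000e-03  6.750e-01] q6 0.75 F [0.1 3.  1.3] M [ 0.451 -0.016  0.097] o 0.459
```

play_rows --moves '[[[0, 0, 0.00015], [0, 0, 0.08], 20]]'

```text
clock: 36.4
eef_pos: [512.8, -73.2, 65.3]
tcp_rot: [3.141, -0.001, 0.595]
contact_force: [-0.1, 1.8, 0.9]
opening: 0.458
```

```bash
python3 -c "from h import *;show()"
```

```text
36.4 [512.8 -73.2  65.3] [ 3.141e+00 -1.000e-03  5.950e-01] q6 0.83 F [-0.1  1.8  0.9] M [ 0.404 -0.065  0.181] o 0.458
```

play_rows --moves '[[[0, 0, 0.00015], [0, 0, 0.07], 20]]'

```text
clock: 36.5
eef_pos: [512.9, -73.2, 65.3]
tcp_rot: [3.141, -0.001, 0.525]
contact_force: [0.2, 2.2, 1.8]
opening: 0.463
```

```bash
python3 -c "from h import *;show()"
```

```text
36.5 [512.9 -73.2  65.3] [ 3.141e+00 -1.000e-03  5.250e-01] q6 0.9 F [0.2 2.2 1.8] M [0.289 0.054 0.157] o 0.463
```

play_rows --moves '[[[0, 0, 0.0001], [0, 0, 0.06], 20]]'

```text
clock: 36.6
eef_pos: [512.9, -73.3, 65.1]
tcp_rot: [3.141, -0.001, 0.465]
contact_force: [-0.4, 1.3, 1.2]
opening: 0.458
```

```bash
python3 -c "from h import *;show()"
```

```text
36.6 [512.9 -73.3  65.1] [ 3.141e+00 -1.000e-03  4.650e-01] q6 0.96 F [-0.4  1.3  1.2] M [0.334 0.012 0.24 ] o 0.458
```

n3 is at about 2.41 and its torque is rising. Smaller steps now.

play_rows --moves '[[[0, 0, 0.0001], [0, 0, 0.05], 20]]'

```text
clock: 36.7
eef_pos: [512.9, -73.3, 65.1]
tcp_rot: [3.141, -0.001, 0.416]
contact_force: [0.3, 2.3, 2.7]
opening: 0.462
```

```bash
python3 -c "from h import *;show()"
```

```text
36.7 [512.9 -73.3  65.1] [ 3.141e+00 -1.000e-03  4.160e-01] q6 1.01 F [0.3 2.3 2.7] M [0.267 0.057 0.317] o 0.462
```

play_rows --moves '[[[0, 0, 0.0001], [0, 0, 0.04], 20]]'

```text
clock: 36.8
eef_pos: [512.9, -73.3, 65.0]
tcp_rot: [3.141, -0.001, 0.376]
contact_force: [-1.4, 1.3, 4.1]
opening: 0.46
```

```bash
python3 -c "from h import *;show()"
```

```text
36.8 [512.9 -73.3  65. ] [ 3.141e+00 -1.000e-03  3.760e-01] q6 1.05 F [-1.4  1.3  4.1] M [0.174 0.093 0.262] o 0.46
```

play_rows --moves '[[[0, 0, 0.0001], [0, 0, 0.05], 20]]'

```text
clock: 36.9
eef_pos: [512.9, -73.4, 65.0]
tcp_rot: [3.141, -0.001, 0.327]
contact_force: [-0.7, 1.5, 3.1]
opening: 0.46
```

```bash
python3 -c "from h import *;show()"
```

```text
36.9 [512.9 -73.4  65. ] [ 3.141e+00 -1.000e-03  3.270e-01] q6 1.1 F [-0.7  1.5  3.1] M [0.227 0.085 0.344] o 0.46
```

play_rows --moves '[[[0, 0, 0], [0, 0, 0], 75], [[0, 0, -0.001], [0, 0, 0], 75], [[0, 0, -0.015], [0, 0, -0.15], 75], [[0, 0, -0.018], [0, 0, -0.15], 75], [[0, 0, -0.018], [0, 0, -0.15], 75], [[0.0313, -0.008, 0], [0, 0, 0], 75], [[0.0313, -0.008, 0], [0, 0, 0], 75], [[0.0313, -0.008, 0], [0, 0, 0], 75], [[0.0313, -0.008, 0], [0, 0, 0], 75], [[0, 0, 0], [0, 0, 0], 75], [[0, 0, 0], [0, 0, 0], 75]]'

```text
clock: 38.0
eef_pos: [579.0, 37.6, 116.1]
tcp_rot: [-3.141, 0.0, 0.78]
contact_force: [-0.3, 0.3, 0.2]
opening: 0.752
```

```bash
python3 -c "from h import *;show();print(rel(579.4,37.2))"
```

```text
38.0 [579.   37.6 116.1] [-3.141  0.     0.78 ] q6 0.85 F [-0.3  0.3  0.2] M [ 0.017  0.031 -0.034] o 0.752
[-5.22927208e-02  5.72862478e-01 -4.45768666e-05]
```

play_rows --moves '[[[0, 0.0006, 0.015], [0, 0, 0], 75], [[0, 0, 0.017], [0, 0, 0], 70], [[0, 0, 0.014], [0, 0, 0], 65], [[0, 0, 0.005], [0, 0, 0], 65], [[0, 0, 0], [0, 0, 0], 60], [[0, 0, 0], [0, 0, 0], 40], [[0, 0, 0], [0, 0, 0], 20], [[0, 0, 0], [0, 0, 0], 20], [[0, 0, 0.0001], [0, 0, 0.06], 20]]'

```text
clock: 38.9
eef_pos: [579.3, 36.9, 65.4]
tcp_rot: [-3.141, 0.0, 0.718]
contact_force: [-1.9, 0.3, 0.2]
opening: 0.457
```

```bash
python3 -c "from h import *;show()"
```

```text
38.9 [579.3  36.9  65.4] [-3.141  0.     0.718] q6 0.91 F [-1.9  0.3  0.2] M [0.159 0.422 0.226] o 0.457
```

play_rows --moves '[[[0, 0, 0.0001], [0, 0, 0.06], 20]]'

```text
clock: 39.0
eef_pos: [579.3, 37.0, 65.3]
tcp_rot: [-3.141, 0.0, 0.656]
contact_force: [-3.3, 0.2, -1.4]
opening: 0.457
```

```bash
python3 -c "from h import *;show()"
```

```text
39.0 [579.3  37.   65.3] [-3.141  0.     0.656] q6 0.98 F [-3.3  0.2 -1.4] M [0.164 0.484 0.308] o 0.457
```

play_rows --moves '[[[0, 0, 0.0001], [0, 0, 0.05], 20]]'

```text
clock: 39.1
eef_pos: [579.2, 37.0, 65.3]
tcp_rot: [-3.141, 0.0, 0.606]
contact_force: [-4.1, 1.9, 0.5]
opening: 0.464
```

```bash
python3 -c "from h import *;show()"
```

```text
39.1 [579.2  37.   65.3] [-3.141  0.     0.606] q6 1.03 F [-4.1  1.9  0.5] M [0.255 0.477 0.317] o 0.464
```

play_rows --moves '[[[0, 0, 0.0001], [0, 0, 0.04], 20]]'

```text
clock: 39.2
eef_pos: [579.3, 37.0, 65.2]
tcp_rot: [-3.141, 0.0, 0.567]
contact_force: [-3.6, 0.8, 1.4]
opening: 0.454
```

```bash
python3 -c "from h import *;show()"
```

```text
39.2 [579.3  37.   65.2] [-3.141  0.     0.567] q6 1.07 F [-3.6  0.8  1.4] M [0.253 0.531 0.347] o 0.454
```

play_rows --moves '[[[0, 0, 0.0001], [0, 0, 0.03], 20]]'

```text
clock: 39.3
eef_pos: [579.2, 37.0, 65.2]
tcp_rot: [-3.141, 0.0, 0.537]
contact_force: [-4.0, 1.6, 3.8]
opening: 0.462
```

```bash
python3 -c "from h import *;show()"
```

```text
39.3 [579.2  37.   65.2] [-3.141  0.     0.537] q6 1.1 F [-4.   1.6  3.8] M [0.278 0.747 0.335] o 0.462
```

play_rows --moves '[[[0, 0, 0.0001], [0, 0, 0.04], 20]]'

```text
clock: 39.4
eef_pos: [579.2, 37.1, 65.1]
tcp_rot: [-3.141, 0.0, 0.497]
contact_force: [-5.1, 0.9, 4.8]
opening: 0.46
```

```bash
python3 -c "from h import *;show()"
```

```text
39.4 [579.2  37.1  65.1] [-3.141  0.     0.497] q6 1.13 F [-5.1  0.9  4.8] M [0.299 0.844 0.393] o 0.46
```

play_rows --moves '[[[0, 0, 0], [0, 0, 0], 75], [[0, 0, -0.001], [0, 0, 0], 75], [[0, 0, -0.015], [0, 0, -0.15], 75], [[0, 0, -0.018], [0, 0, -0.15], 75], [[0, 0, -0.018], [0, 0, 0], 75], [[-0.0164, 0.0259, 0], [0, 0, 0], 75], [[-0.0164, 0.0259, 0], [0, 0, 0], 75], [[-0.0164, 0.0259, 0], [0, 0, 0], 75], [[0, 0, 0], [0, 0, 0], 75], [[0, 0, 0], [0, 0, 0], 75]]'

```text
clock: 40.4
eef_pos: [601.2, -53.2, 116.8]
tcp_rot: [3.141, -0.0, 0.797]
contact_force: [-0.3, 0.0, -0.2]
opening: 0.748
```

```bash
python3 -c "from h import *;show();print(rel(600.8,-52.1))"
```

```text
40.4 [601.2 -53.2 116.8] [ 3.141 -0.     0.797] q6 0.68 F [-0.3  0.  -0.2] M [0.002 0.002 0.036] o 0.748
[ 5.13277288e-01 -1.04373233e+00 -2.12438987e-04]
```

play_rows --moves '[[[0.0005, -0.001, 0.015], [0, 0, 0], 75], [[0, 0, 0.017], [0, 0, 0], 70], [[0, 0, 0.014], [0, 0, 0], 65], [[0, 0, 0.0055], [0, 0, 0], 65], [[0, 0, 0], [0, 0, 0], 60], [[0, 0, 0], [0, 0, 0], 40], [[0, 0, 0], [0, 0, 0], 20], [[0, 0, 0], [0, 0, 0], 20]]'

```text
clock: 41.2
eef_pos: [601.4, -51.9, 65.5]
tcp_rot: [3.14, -0.001, 0.798]
contact_force: [3.8, -3.1, -6.7]
opening: 0.463
```

```bash
python3 -c "from h import *;show()"
```

```text
41.2 [601.4 -51.9  65.5] [ 3.14e+00 -1.00e-03  7.98e-01] q6 0.68 F [ 3.8 -3.1 -6.7] M [-0.574 -0.56   0.007] o 0.463
```

play_rows --moves '[[[0, 0, 0], [0, 0, 0.02], 20]]'

```text
clock: 41.3
eef_pos: [601.4, -52.0, 65.6]
tcp_rot: [3.14, -0.001, 0.778]
contact_force: [4.2, -3.1, -6.3]
opening: 0.456
```

```bash
python3 -c "from h import *;show()"
```

```text
41.3 [601.4 -52.   65.6] [ 3.14e+00 -1.00e-03  7.78e-01] q6 0.7 F [ 4.2 -3.1 -6.3] M [-0.483 -0.583  0.266] o 0.456
```

play_rows --moves '[[[0, 0, 0.0001], [0, 0, 0.02], 20]]'

```text
clock: 41.4
eef_pos: [601.4, -51.9, 65.5]
tcp_rot: [3.14, -0.001, 0.758]
contact_force: [3.4, -4.3, -3.9]
opening: 0.46
```

```bash
python3 -c "from h import *;show()"
```

```text
41.4 [601.4 -51.9  65.5] [ 3.14e+00 -1.00e-03  7.58e-01] q6 0.73 F [ 3.4 -4.3 -3.9] M [-0.494 -0.458  0.263] o 0.46
```

play_rows --moves '[[[0, 0, 0.0001], [0, 0, 0.04], 20]]'

```text
clock: 41.5
eef_pos: [601.4, -51.9, 65.5]
tcp_rot: [3.14, -0.001, 0.717]
contact_force: [3.0, -3.9, -3.9]
opening: 0.46
```

```bash
python3 -c "from h import *;show()"
```

```text
41.5 [601.4 -51.9  65.5] [ 3.14e+00 -1.00e-03  7.17e-01] q6 0.77 F [ 3.  -3.9 -3.9] M [-0.536 -0.471  0.324] o 0.46
```

play_rows --moves '[[[0, 0, 0.0001], [0, 0, 0.04], 20]]'

```text
clock: 41.6
eef_pos: [601.4, -51.9, 65.4]
tcp_rot: [3.14, -0.001, 0.677]
contact_force: [2.9, -3.9, -4.0]
opening: 0.458
```

```bash
python3 -c "from h import *;show()"
```

```text
41.6 [601.4 -51.9  65.4] [ 3.14e+00 -1.00e-03  6.77e-01] q6 0.81 F [ 2.9 -3.9 -4. ] M [-0.592 -0.454  0.324] o 0.458
```

play_rows --moves '[[[0, 0, 0.0001], [0, 0, 0.05], 20]]'

```text
clock: 41.7
eef_pos: [601.4, -51.9, 65.3]
tcp_rot: [3.14, -0.001, 0.627]
contact_force: [2.8, -3.9, -3.6]
opening: 0.457
```

```bash
python3 -c "from h import *;show()"
```

```text
41.7 [601.4 -51.9  65.3] [ 3.14e+00 -1.00e-03  6.27e-01] q6 0.86 F [ 2.8 -3.9 -3.6] M [-0.496 -0.462  0.386] o 0.457
```

play_rows --moves '[[[0, 0, 0], [0, 0, 0], 75], [[0, 0, -0.001], [0, 0, 0], 75], [[0, 0, -0.015], [0, 0, -0.15], 75], [[0, 0, -0.018], [0, 0, 0], 75], [[0, 0, -0.018], [0, 0, 0], 75], [[-0.0081, -0.0314, 0], [0, 0, 0], 75], [[-0.0081, -0.0314, 0], [0, 0, 0], 75], [[-0.0081, -0.0314, 0], [0, 0, 0], 75], [[-0.0081, -0.0314, 0], [0, 0, 0], 75], [[0, 0, 0], [0, 0, 0], 75], [[0, 0, 0], [0, 0, 0], 75]]'

```text
clock: 42.8
eef_pos: [489.4, 15.6, 117.3]
tcp_rot: [3.141, -0.001, 0.78]
contact_force: [0.0, -1.2, 0.0]
opening: 0.75
```

```bash
python3 -c "from h import *;show();print(rel(489.7,15.3))"
```

```text
42.8 [489.4  15.6 117.3] [ 3.141e+00 -1.000e-03  7.800e-01] q6 0.82 F [ 0.  -1.2  0. ] M [-0.019  0.013  0.021] o 0.75
[1.00415197e-02 4.38655057e-01 2.36966245e-04]
```

play_rows --moves '[[[0, 0.0004, 0.015], [0, 0, 0], 75], [[0, 0, 0.017], [0, 0, 0], 70], [[0, 0, 0.014], [0, 0, 0], 65], [[0, 0, 0.006], [0, 0, 0], 65], [[0, 0, 0], [0, 0, 0], 60], [[0, 0, 0], [0, 0, 0], 40], [[0, 0, 0], [0, 0, 0], 20], [[0, 0, 0], [0, 0, 0], 20], [[0, 0, 0], [0, 0, 0.02], 20]]'

```text
clock: 43.7
eef_pos: [489.8, 15.1, 65.2]
tcp_rot: [3.141, -0.001, 0.758]
contact_force: [-2.5, 5.0, 3.1]
opening: 0.461
```

```bash
python3 -c "from h import *;show()"
```

```text
43.7 [489.8  15.1  65.2] [ 3.141e+00 -1.000e-03  7.580e-01] q6 0.84 F [-2.5  5.   3.1] M [0.691 0.325 0.305] o 0.461
```

play_rows --moves '[[[0, 0, 0], [0, 0, 0.02], 20]]'

```text
clock: 43.8
eef_pos: [489.8, 15.1, 65.2]
tcp_rot: [3.141, -0.001, 0.736]
contact_force: [-2.5, 4.7, 3.7]
opening: 0.459
```

```bash
python3 -c "from h import *;show()"
```

```text
43.8 [489.8  15.1  65.2] [ 3.141e+00 -1.000e-03  7.360e-01] q6 0.86 F [-2.5  4.7  3.7] M [0.715 0.383 0.298] o 0.459
```

play_rows --moves '[[[0, 0, 0.0001], [0, 0, 0.02], 20]]'

```text
clock: 43.9
eef_pos: [489.8, 15.1, 65.1]
tcp_rot: [3.141, -0.0, 0.716]
contact_force: [-2.9, 3.5, 8.6]
opening: 0.461
```

```bash
python3 -c "from h import *;show()"
```

```text
43.9 [489.8  15.1  65.1] [ 3.141 -0.     0.716] q6 0.88 F [-2.9  3.5  8.6] M [0.801 0.555 0.348] o 0.461
```

play_rows --moves '[[[0, 0, 0], [0, 0, 0.03], 20]]'

```text
clock: 44.0
eef_pos: [489.8, 15.1, 65.1]
tcp_rot: [3.141, -0.0, 0.686]
contact_force: [-2.5, 4.2, 7.1]
opening: 0.46
```

```bash
python3 -c "from h import *;show()"
```

```text
44.0 [489.8  15.1  65.1] [ 3.141 -0.     0.686] q6 0.91 F [-2.5  4.2  7.1] M [0.82  0.493 0.375] o 0.46
```

play_rows --moves '[[[0, 0, 0], [0, 0, 0.02], 20]]'

```text
clock: 44.1
eef_pos: [489.8, 15.1, 65.1]
tcp_rot: [3.141, -0.0, 0.666]
contact_force: [-2.1, 4.5, 6.2]
opening: 0.463
```

```bash
python3 -c "from h import *;show()"
```

```text
44.1 [489.8  15.1  65.1] [ 3.141 -0.     0.666] q6 0.93 F [-2.1  4.5  6.2] M [0.778 0.486 0.328] o 0.463
```

play_rows --moves '[[[0, 0, 0], [0, 0, 0], 75], [[0, 0, -0.001], [0, 0, 0], 75], [[0, 0, -0.015], [0, 0, -0.15], 75], [[0, 0, -0.018], [0, 0, 0], 75], [[0, 0, -0.018], [0, 0, 0], 75], [[-0.0161, 0.0255, 0], [0, 0, 0], 75], [[-0.0161, 0.0255, 0], [0, 0, 0], 75], [[-0.0161, 0.0255, 0], [0, 0, 0], 75], [[0, 0, 0], [0, 0, 0], 75], [[0, 0, 0], [0, 0, 0], 75]]'

```text
clock: 45.1
eef_pos: [512.3, -73.1, 116.6]
tcp_rot: [-3.142, 0.0, 0.816]
contact_force: [-0.1, 1.1, -0.9]
opening: 0.752
```

```bash
python3 -c "from h import *;show();print(rel(512.7,-73.3))"
```

```text
45.1 [512.3 -73.1 116.6] [-3.142  0.     0.816] q6 0.61 F [-0.1  1.1 -0.9] M [ 0.025 -0.008  0.002] o 0.752
[ 1.55610621e-01  3.90224143e-01 -2.35925057e-05]
```

play_rows --moves '[[[0, 0.0003, 0.015], [0, 0, 0], 75], [[0, 0, 0.017], [0, 0, 0], 70], [[0, 0, 0.014], [0, 0, 0], 65], [[0, 0, 0.005], [0, 0, 0], 65], [[0, 0, 0], [0, 0, 0], 60], [[0, 0, 0], [0, 0, 0], 40], [[0, 0, 0], [0, 0, 0], 20], [[0, 0, 0], [0, 0, 0], 20], [[0, 0, 0], [0, 0, 0.02], 20]]'

```text
clock: 46.0
eef_pos: [513.0, -72.7, 66.2]
tcp_rot: [3.141, -0.001, 0.797]
contact_force: [0.7, 2.3, 1.3]
opening: 0.459
```

```bash
python3 -c "from h import *;show()"
```

```text
46.0 [513.  -72.7  66.2] [ 3.141e+00 -1.000e-03  7.970e-01] q6 0.63 F [0.7 2.3 1.3] M [ 0.293 -0.064  0.337] o 0.459
```

play_rows --moves '[[[0, 0, 0], [0, 0, 0.02], 20]]'

```text
clock: 46.1
eef_pos: [513.0, -72.8, 66.1]
tcp_rot: [3.141, -0.001, 0.776]
contact_force: [1.1, 2.3, 3.2]
opening: 0.464
```

```bash
python3 -c "from h import *;show()"
```

```text
46.1 [513.  -72.8  66.1] [ 3.141e+00 -1.000e-03  7.760e-01] q6 0.65 F [1.1 2.3 3.2] M [ 0.344 -0.146  0.381] o 0.464
```

play_rows --moves '[[[0, 0, 0.0001], [0, 0, 0.02], 20]]'

```text
clock: 46.2
eef_pos: [513.1, -72.8, 66.1]
tcp_rot: [3.141, -0.001, 0.756]
contact_force: [-0.1, 1.5, 7.1]
opening: 0.461
```

```bash
python3 -c "from h import *;show()"
```

```text
46.2 [513.1 -72.8  66.1] [ 3.141e+00 -1.000e-03  7.560e-01] q6 0.67 F [-0.1  1.5  7.1] M [0.364 0.048 0.32 ] o 0.461
```

play_rows --moves '[[[0, 0, 0], [0, 0, 0.04], 20]]'

```text
clock: 46.3
eef_pos: [513.1, -72.9, 66.1]
tcp_rot: [3.141, -0.001, 0.716]
contact_force: [0.9, 1.5, 4.7]
opening: 0.456
```

```bash
python3 -c "from h import *;show()"
```

```text
46.3 [513.1 -72.9  66.1] [ 3.141e+00 -1.000e-03  7.160e-01] q6 0.71 F [0.9 1.5 4.7] M [ 0.367 -0.122  0.442] o 0.456
```

play_rows --moves '[[[0, 0, 0], [0, 0, 0], 75], [[0, 0, -0.001], [0, 0, 0], 75], [[0, 0, -0.015], [0, 0, 0], 75], [[0, 0, -0.018], [0, 0, 0], 75], [[0, 0, -0.018], [0, 0, 0], 75], [[0.0135, -0.0273, 0], [0, 0, 0], 75], [[0.0135, -0.0273, 0], [0, 0, 0], 75], [[0.0135, -0.0273, 0], [0, 0, 0], 75], [[0, 0, 0], [0, 0, 0], 75], [[0, 0, 0], [0, 0, 0], 75]]'

```text
clock: 47.3
eef_pos: [489.1, 15.8, 117.6]
tcp_rot: [3.141, 0.0, 0.72]
contact_force: [0.1, 0.3, -0.1]
opening: 0.751
```

play_rows --moves '[[[0, 0, 0.015], [0, 0, 0], 75], [[0, 0, 0.017], [0, 0, 0], 70], [[0, 0, 0.014], [0, 0, 0], 65], [[0, 0, 0.006], [0, 0, 0], 65], [[0, 0, 0], [0, 0, 0], 60], [[0, 0, 0], [0, 0, 0], 40], [[0, 0, 0], [0, 0, 0], 20], [[0, 0, 0], [0, 0, 0], 20], [[0, 0, 0], [0, 0, 0.02], 20]]'

```text
clock: 48.2
eef_pos: [489.5, 15.1, 65.9]
tcp_rot: [3.141, -0.0, 0.698]
contact_force: [0.2, -5.8, -1.3]
opening: 0.46
```

```bash
python3 -c "from h import *;show()"
```

```text
48.2 [489.5  15.1  65.9] [ 3.141 -0.     0.698] q6 0.9 F [ 0.2 -5.8 -1.3] M [-0.856 -0.082  0.343] o 0.46
```

play_rows --moves '[[[0, 0, 0], [0, 0, 0.02], 20]]'

```text
clock: 48.3
eef_pos: [489.6, 15.2, 65.9]
tcp_rot: [3.141, -0.0, 0.677]
contact_force: [-0.3, -5.1, -1.7]
opening: 0.458
```

```bash
python3 -c "from h import *;show()"
```

```text
48.3 [489.6  15.2  65.9] [ 3.141 -0.     0.677] q6 0.92 F [-0.3 -5.1 -1.7] M [-0.865 -0.1    0.362] o 0.458
```

play_rows --moves '[[[0, 0, 0], [0, 0, 0.03], 20]]'

```text
clock: 48.4
eef_pos: [489.5, 15.2, 65.9]
tcp_rot: [3.141, -0.0, 0.647]
contact_force: [-0.0, -5.7, -1.6]
opening: 0.457
```

```bash
python3 -c "from h import *;show()"
```

```text
48.4 [489.5  15.2  65.9] [ 3.141 -0.     0.647] q6 0.95 F [-0.  -5.7 -1.6] M [-0.849 -0.094  0.347] o 0.457
```

play_rows --moves '[[[0, 0, 0], [0, 0, 0], 75], [[0, 0, -0.001], [0, 0, 0], 75], [[0, 0, -0.015], [0, 0, 0], 75], [[0, 0, -0.018], [0, 0, 0], 75], [[0, 0, -0.018], [0, 0, 0], 75], [[0.0281, 0.0124, 0], [0, 0, 0], 75], [[0.0281, 0.0124, 0], [0, 0, 0], 75], [[0.0281, 0.0124, 0], [0, 0, 0], 75], [[0, 0, 0], [0, 0, 0], 75], [[0, 0, 0], [0, 0, 0], 75]]'

```text
clock: 49.4
eef_pos: [578.6, 37.0, 117.3]
tcp_rot: [-3.141, 0.0, 0.648]
contact_force: [-1.3, -0.6, -0.0]
opening: 0.752
```

play_rows --moves '[[[0, 0, 0.015], [0, 0, 0], 75], [[0, 0, 0.017], [0, 0, 0], 70], [[0, 0, 0.014], [0, 0, 0], 65], [[0, 0, 0.006], [0, 0, 0], 65], [[0, 0, 0], [0, 0, 0], 60], [[0, 0, 0], [0, 0, 0], 40], [[0, 0, 0], [0, 0, 0], 20], [[0, 0, 0], [0, 0, 0], 20], [[0, 0, 0], [0, 0, 0.02], 20]]'

```text
clock: 50.3
eef_pos: [578.8, 36.7, 65.7]
tcp_rot: [3.142, 0.0, 0.628]
contact_force: [-1.3, -0.2, -4.0]
opening: 0.46
```

```bash
python3 -c "from h import *;show()"
```

```text
50.3 [578.8  36.7  65.7] [3.142 0.    0.628] q6 1.0 F [-1.3 -0.2 -4. ] M [0.016 0.185 0.38 ] o 0.46
```

play_rows --moves '[[[0, 0, 0], [0, 0, 0.02], 20]]'

```text
clock: 50.4
eef_pos: [578.8, 36.7, 65.7]
tcp_rot: [3.142, 0.0, 0.607]
contact_force: [-0.9, -0.0, -3.1]
opening: 0.459
```

```bash
python3 -c "from h import *;show()"
```

```text
50.4 [578.8  36.7  65.7] [3.142 0.    0.607] q6 1.03 F [-0.9 -0.  -3.1] M [0.002 0.152 0.358] o 0.459
```

play_rows --moves '[[[0, 0, 0], [0, 0, 0], 75], [[0, 0, 0], [0, 0, 0], 75], [[0, 0, -0.015], [0, 0, 0], 75], [[0, 0, -0.02], [0, 0, 0], 75], [[0, 0, -0.03], [0, 0, 0], 75], [[0, 0, -0.03], [0, 0, 0], 75], [[0, 0, 0], [0, 0, 0], 75], [[0, 0, 0], [0, 0, 0], 75]]'

```text
clock: 51.2
eef_pos: [579.6, 36.8, 162.2]
tcp_rot: [3.14, -0.002, 0.608]
contact_force: [0.4, -0.4, -0.0]
opening: 0.751
```

```bash
python3 - <<'E'
from h import *
import cv2
show()
f=grab_frame("scene")["pixels"][140:300,260:420,::-1];cv2.imwrite("pics/end.png",cv2.resize(f,(560,560),interpolation=cv2.INTER_CUBIC))
E
```

```text
51.2 [579.6  36.8 162.2] [ 3.14e+00 -2.00e-03  6.08e-01] q6 1.02 F [ 0.4 -0.4 -0. ] M [ 0.01   0.026 -0.033] o 0.751
```

View pics/end.png

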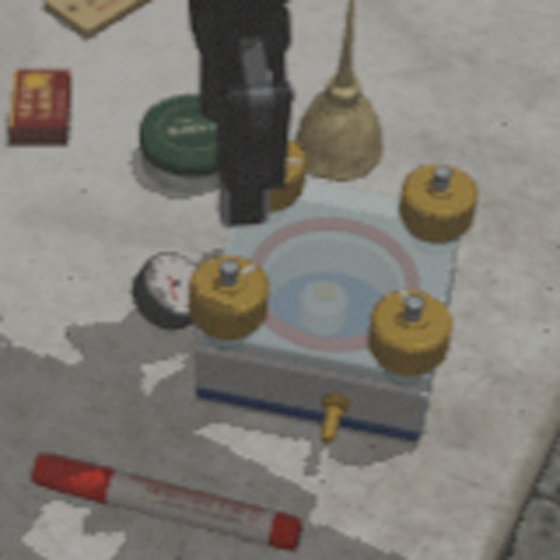

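The final picture shows the cover level, with nuts 1, 3 and 4 at (228,298), (438,203) and (410,332), and nut_2 at (290,175) partly hidden by the finger. The pen, tin and oil can stand where they were, and the gripper is clear above the pot.

```bash
python3 -c "from rig import *;print(sign_off())"
```

```text
the job is handed in; nothing more can be done
None
```

I tightened all four nuts clockwise in opposite pairs: 1–3 and 2–4 first to about 1.3 rad, then in further passes to about 2.5–2.7 rad of tool turn each. I then let go, rose clear and handed the job in at about 51 s. No verdict was reported.

**Final torque:** the last readings while turning slowly were nut_1 0.36–0.38, nut_2 0.39, nut_3 0.44 and nut_4 0.35 Nm. The sensor noise is about 0.05 Nm. All are at or just above the lower edge of the snug range and well below cracking.

**End picture:** the cover looked level and the pen, tin and oil can had not moved. The wrist force was zero.

**Doubts:**
- Nut_4's torque, and less clearly nut_1's, stayed flat over the last few 0.02–0.03 rad steps. The fingers may have crept round the nut there, so nut_4 may be only lightly snug.
- I did not recheck nut_2 after the last touches to its neighbours.
- In nut_2's first pass the torque rose to 0.45 Nm. I took that as a fingertip brushing the cover, since it dropped when I raised the tool.
- I did not measure the cover's height directly.

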